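# Clamp a camera body in the bench holder and fit its bayonet lens

### The arm

A 6-joint arm with a two-finger parallel gripper is mounted at the origin on the work surface. World frame = base frame: x ahead of the robot, y to its left, z up, the work surface at z = 0. Lengths are in mm, angles in degrees, forces in N, time in s.
With the tool pointing down it reaches from about 325 to 900 mm from the base axis. Payload 3.5 kg.
Tool frame: the origin (TCP) lies midway between the tips of the shut fingers; the grasp point (between the pads) lies 19 mm behind it; z points along the fingers, y is the direction in which the jaws open and shut (so a half turn about z gives the same grasp; the last joint's range is limited). The gripper opens to 85 mm and grips with 20 to 120 N. Pads are 22 mm wide; open, the fingers measure 114 mm over their backs; the gripper's body (76 mm by 85 mm) begins 54 mm behind the grasp point. The pads swing forward as they close: fully open they stand 13 mm farther back than shut.
Start: joints at [63.747, 15.837, -1.513, 72.651, 0, 84.076], TCP at [217.133, 586.068, 231.313] pointing down, gripper open.
Joint ranges: [-178.77, 178.77], [-48.84, 107.48], [-61.69, 71.31], [-111.58, 123.2], [-90, 87.43], [-180, 180]. Speed limits (degrees/s): [147.25, 147.25, 180, 180, 180, 180].

### API

Orientations are given as [roll, pitch, yaw] about the fixed x, y, z axes, in that order (R = Rz(yaw) Ry(pitch) Rx(roll)).
In Python, from station import readout, capture, hand_in gives the robot as it stands.
- The arm moves only by the tool drive_tool, never from a script. Its argument "commands" is one flat list of numbers, 7 for each row, row after row: the shift along the tool's x, y, z in cm, then the turn, a rotation vector about the tool's x, y, z in rad, then the closure, from 0 (fully open) to 1 (shut). In form: [dx, dy, dz, wx, wy, wz, jaw, dx, dy, dz, wx, wy, wz, jaw, ...]. A call has 1 to 5 rows; each row shifts and turns the commanded pose from where the row before left it, along the tool's axes as they then stand; what a row does not reach is not made up. A row lasts 1/12 s, in which the tool goes at most 41.7 mm and 7.16 degrees, less where a joint would pass 70% of its speed; a pose out of reach is approached as far as the arm can. A call with a gripper value outside its range is refused whole. The fingers move at their own pace and stop on an object; "newtons" is the grip in N (left out, the last holds). Time passes only in rows, so rows that do not move let the fingers close. It gives the time, the measured TCP pose, the force and the opening at its end, in the units of the state.
- readout.sense(): the state, without advancing time (a new reading comes with each control period).
- capture(name): name is "scene" or "top" or "wrist"; returns a dict with "color" (480x640x3 uint8, blue, green, red), "fx", "fy", "cx", "cy" (pixels), "distortion" ([k1, k2, p1, p2, k3] as OpenCV has them; the pictures are not rectified), "world_from_camera" (4x4, takes a point from camera to world coordinates); the wrist camera has in their place "hand_eye" (4x4, takes a point from camera to tool coordinates, whose origin is the TCP and whose axes are the flange's). Camera axes: x right, y up, looking along -z (the intrinsics and any distortion apply to the point x, -y, -z); pixel columns grow to the right and rows downward; lengths in mm; the calibration is good to about 2 mm. A picture is of the moment at which its call begins: read the wrist's pose just before it. There is no depth.
- hand_in(): hands the job in, once; it reports no verdict.
The state is a dict: "time": time; "joint_positions": joint angles; "joint_vel": joint speeds; "tau": joint torques, N m; "eef_pos": TCP position; "tool_rot": TCP orientation; "ft_force": force on the tool from outside, world axes, zero at the start; "wrist_torque": the same for the moment, N m; "grip_width": finger opening in mm.
Only numpy, scipy, OpenCV 4.12 (cv2) and the standard library are available. Lean on these libraries where they do the work, as an engineer would, in place of code of your own. Each camera call takes 0.05 s, during which the arm holds its last target.

### The job

The camera body lies loose in the bench holder with its lens mount facing up. First turn the holder's clamp knob clockwise until it bites and then about 30 degrees more, so that the body is held; then fit the short wide lens: line its white dot and lugs up with the mount's slots, press it down flush and turn it clockwise about 80 degrees until the lock pin clicks in. Leave everything else on the mat where it is.

Things in the scene. Friction and masses are not known exactly. Their poses are not given: they have to be found in the camera images.
- camera: Black camera body lying on its back, loose in the holder, 550 g; 80 (x) by 128 (y) by 36 mm high; hand grip 28 mm wide at its +y end rises to 46 mm. Origin: under the axis of the lens mount, at the underside (body y -50 to +78 mm, x -40 to +40 mm). z up, out of the mount. Holder pins and jaw keep it within about 1 mm sideways until clamped.
- mount_face (a point): On the mount axis, level with the mount ring's top face, 42 mm above the camera's origin; axes as camera. Steel ring 68 mm outside; throat 42 mm in diameter between two lips 4.5 mm thick; throat floor 17 mm below the face. A stop under the lips ends the lens's clockwise turn at about 82 degrees; the other way is blocked.
- mount_slot (a point): In the ring's face at one of its two entry slots for the lens's lugs, 23 mm from the axis on the camera's -x side (the other on the +x side). Each slot is 16 to 19 mm wide and reaches out to 52 mm diameter. A white dot, 13 mm further out on the grey boss, marks this slot.
- lens: The short wide lens, black, 220 g, 62 mm high, standing upright on its bayonet end. Origin: centre of its underside, z up. Steel tube 39 mm in diameter from 0 to 14 mm (tapered foot 4 mm high), flange 62 mm in diameter from 14 mm, gripping barrel 56 mm in diameter from 20.5 to 62 mm. Half a turn makes no difference to the fit.
- lens_lug (a point): On one of the two bayonet lugs (lens's own +x side; the other on -x), 22 mm from the axis, 6 mm above the lens's origin. Each 11 mm wide, out to 48 mm diameter. A white dot on the collar above the flange and a white line on the front rim mark this one. The lens enters when its x axis lies along the camera's x axis, either way round, within 5 degrees.
- lens_flange (a point): On the lens axis at the underside of the flange, 14 mm above its origin; meets mount_face when home. The last 2.5 mm go against the sprung lock pin, so keep the lens pressed down with 5 to 10 N while turning it clockwise (seen from above) to the stop. Once locked it stays by itself.
- lens_grip (a point): Point on the lens axis halfway up the 56 mm barrel, 44 mm above the lens's origin: where to grip it.
- lock_pin (a joint): Height of the brass lock pin (4 mm thick) in the mount ring's face, m: 0 = up, standing 2.5 mm out of the face; about -0.0025 while the flange lies on it. It pushes up with 2 to 3 N, at one side of the ring, and springs up into a slot in the flange once the lens has been turned about 76 degrees.
- holder: Aluminium bench holder fixed to the mat, about 110 by 262 mm, standing along y. Origin: centre of the camera's place, at the underside of the holder's feet. The camera rests 22 mm above it; the clamp block and knob are at its +y end, the fixed jaw at its -y end. The clamp block's top is 34 mm above the origin.
- knob_grip (a point): On the axis of the clamp knob, 58 mm above the holder's origin, near the middle of its height. The knob is black, fluted, upright, 34 mm in diameter and 24 mm high, with a white line on its top, and stands 133 mm from the holder's origin along its +y.
- clamp_knob (a joint): Turn of the knob in its slack, rad, growing clockwise seen from above: negative while slack (starts between -0.85 and -0.35), 0 when the screw bites and starts to drive the shoe against the camera. Runs light (0.04 N m) until then. The knob's underside is 44 mm and its top 68 mm above the holder's origin.
- clamp_screw (a joint): Further turn of the knob beyond the bite, rad, growing clockwise seen from above; 0 until the bite. It takes 0.25 to 0.35 N m and stays where it is left.
- long_lens: Bystander: long narrow black lens standing on its end, 98 mm high, 54 mm in diameter at the foot; leave alone. Origin: centre of its underside.
- solder_reel: Bystander: reel of solder standing on its flange, 56 mm in diameter, 46 mm high. Origin: centre of its underside.
- dish: Bystander: small steel dish, 68 mm in diameter, 20 mm high. Origin: centre of its underside.
- screwdriver: Bystander: small screwdriver lying on the mat, 133 mm long along its x. Origin: near its middle, at the underside.
- tweezers: Bystander: steel tweezers lying on the mat, 120 mm long along x. Origin: near the middle, at the underside.
- body_cap: Bystander: black plastic body cap, 60 mm in diameter, 9 mm high. Origin: centre of its underside.
- pump_bottle: Bystander: white pump bottle, 66 mm in diameter, 120 mm high. Origin: centre of its underside.
Not all that is in view belongs to the job. What is shaped like the lens but blue or pink is not meant.

How it is judged:
By the outcome, as a careful person would: the job done as asked, in the order asked, and still so for the second after the job is handed in, with the robot touching nothing.
It also fails if it takes over 54 s, if anything falls off the work surface, if the arm or the gripper's body presses on something with over 40 N, if the wrist force passes 120 N, or if a joint passes its speed limit or range.

## Working session

There is one attempt and no reset: what is moved stays moved. The work goes in short steps, Python scripts to look and compute and a tool call to move; the robot and the scene stay as the last step left them, time stands still between calls to the robot, and variables do not carry over. Pictures are saved under pics/ and viewed, and the job is handed in when it is done.

Besides the shell and the picture viewer there is one more tool, called after "Call:" in YAML: its name, and indented under it one key for each argument. drive_tool: Moves the arm, as the interface text tells. Its arguments: {"type":"object","properties":{"commands":{"type":"array"},"newtons":{"type":"number"}},"required":["commands"]}

```bash
ls; mkdir -p pics
python3 - <<'E'
from station import readout,capture
import cv2,json,numpy as np
print(readout.sense())
for n in ["scene","top","wrist"]:
    c=capture(n); cv2.imwrite(f"pics/{n}0.png",c["color"]); print(n,{k:(np.round(v,4).tolist() if k!="color" else 0) for k,v in c.items()})
E
```

```text
pics
{'time': 0.0, 'joint_positions': array([ 6.37473018e+01,  1.58772886e+01, -1.59992346e+00,  7.26492677e+01,
        8.24110933e-04,  8.40770828e+01]), 'joint_vel': array([ 0.07534013, -0.06031443, -0.00420569, -0.12312755, -0.03001529,
       -0.002158  ]), 'tau': array([ 2.15460204e-04, -4.45510626e+01,  2.95199704e+01,  1.62904174e-02,
        1.18670573e-04,  1.50787815e-05]), 'eef_pos': array([216.78003074, 585.36213125, 230.15308177]), 'tool_rot': array([-1.79874280e+02, -1.38711979e-02,  1.59670203e+02]), 'ft_force': array([ 0.22328552,  1.29878993, -0.00720995]), 'wrist_torque': array([-0.0067635 , -0.05676212,  0.01308887]), 'grip_width': 85.54157029897294}
scene {'color': 0, 'fx': 540.4395, 'fy': 540.4395, 'cx': 317.0019, 'cy': 230.5885, 'distortion': [0.0556, 0.0, 0.0, 0.0, 0.0], 'world_from_camera': [[-0.8675, -0.4265, 0.256, 814.3999], [0.4974, -0.7351, 0.4606, 479.2325], [-0.0082, 0.5269, 0.8499, 969.9223], [0.0, 0.0, 0.0, 1.0]]}
top {'color': 0, 'fx': 579.7767, 'fy': 579.7767, 'cx': 323.643, 'cy': 239.3897, 'distortion': [-0.0043, 0.0, 0.0, 0.0, 0.0], 'world_from_camera': [[0.014, 0.9818, -0.1895, 288.8478], [-0.9998, 0.0116, -0.0135, -24.9317], [-0.011, 0.1896, 0.9818, 1384.8016], [0.0, 0.0, 0.0, 1.0]]}
wrist {'color': 0, 'fx': 425.0339, 'fy': 425.0339, 'cx': 317.3824, 'cy': 240.9465, 'distortion': [0.0017, 0.0, 0.0, 0.0, 0.0], 'hand_eye': [[-0.0004, 0.9488, 0.3158, 80.3336], [1.0, 0.0004, -0.0002, -0.1877], [-0.0003, 0.3158, -0.9488, -143.0962], [0.0, 0.0, 0.0, 1.0]]}
```

View pics/scene0.png

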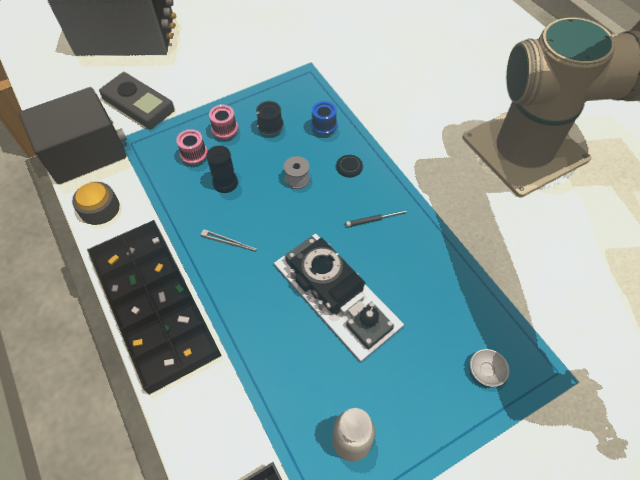

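View pics/top0.png

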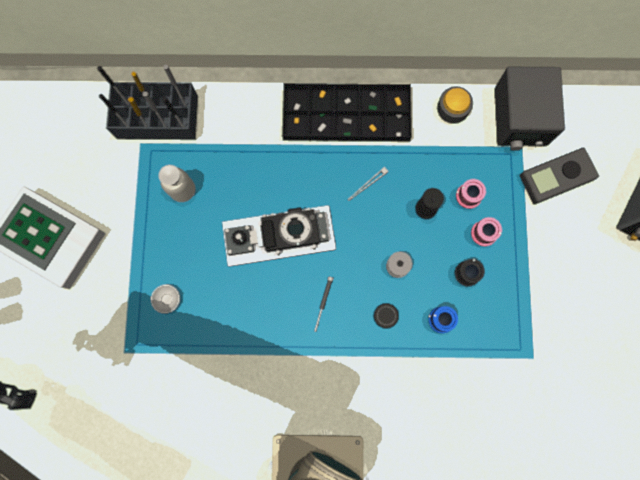

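View pics/wrist0.png

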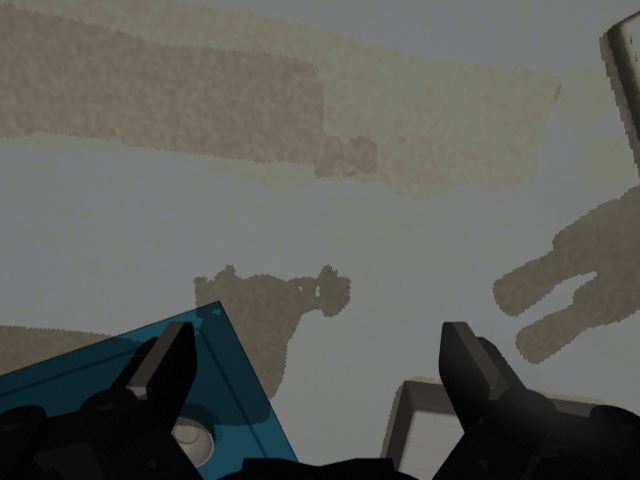

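The black lens-shaped candidates in the top view are the short lens at (470,272) and the long lens at (430,203). Blue (444,319) and pink (471,193), (487,232) are excluded. The short black one at (470,272) fits, so I'll confirm it in a crop.

```bash
cat > h.py <<'E'
import numpy as np,cv2
from station import readout,capture
from scipy.spatial.transform import Rotation as R
def cap(n):
    s=readout.sense(); c=capture(n)
    if n=="wrist":
        T=np.eye(4);T[:3,:3]=R.from_euler('xyz',s['tool_rot'],degrees=True).as_matrix();T[:3,3]=s['eef_pos']
        c['T']=T@c['hand_eye']
    else: c['T']=np.array(c['world_from_camera'])
    c['K']=np.array([[c['fx'],0,c['cx']],[0,c['fy'],c['cy']],[0,0,1]]);c['d']=np.array(c['distortion'])
    return c
def ray(c,uv):
    p=cv2.undistortPoints(np.array(uv,float).reshape(-1,1,2),c['K'],c['d']).reshape(-1,2)
    d=np.c_[p[:,0],-p[:,1],-np.ones(len(p))]@c['T'][:3,:3].T
    return c['T'][:3,3],d
def onz(c,uv,z):
    o,d=ray(c,uv); return o+d*((z-o[2])/d[:,2])[:,None]
def proj(c,P):
    q=(np.atleast_2d(P)-c['T'][:3,3])@c['T'][:3,:3]
    q=q*[1,-1,-1]
    return cv2.projectPoints(q,np.zeros(3),np.zeros(3),c['K'],c['d'])[0].reshape(-1,2)
def two(c1,a,c2,b):
    o1,d1=ray(c1,a);o2,d2=ray(c2,b);d1=d1[0];d2=d2[0]
    t=np.linalg.lstsq(np.c_[d1,-d2],o2-o1,rcond=None)[0]
    p,q=o1+d1*t[0],o2+d2*t[1]; return (p+q)/2,np.linalg.norm(p-q)
def crop(c,x,y,w,h,f,name):
    cv2.imwrite('pics/'+name,cv2.resize(c['color'][y:y+h,x:x+w],None,fx=f,fy=f,interpolation=cv2.INTER_CUBIC))
E
python3 - <<'E'
from h import *
import numpy as np
a=cv2.imread('pics/top0.png');b=cv2.imread('pics/scene0.png')
f=lambda i,x,y,w,h,s:cv2.resize(i[y:y+h,x:x+w],(w*s,h*s),interpolation=cv2.INTER_CUBIC)
o=np.zeros((600,800,3),np.uint8)
o[:250,:400]=f(a,440,245,80,50,5)
o[:250,400:]=f(b,230,90,80,50,5)
o[250:600,:480]=f(a,215,195,120,87,4)[:348].repeat(1,0) if 0 else cv2.resize(f(a,215,195,120,87,4),(480,350))
o[250:600,480:]=cv2.resize(b[230:360,270:410],(320,350))
cv2.imwrite('pics/c1.png',o)
E
```

```text
(no output)
```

View pics/c1.png

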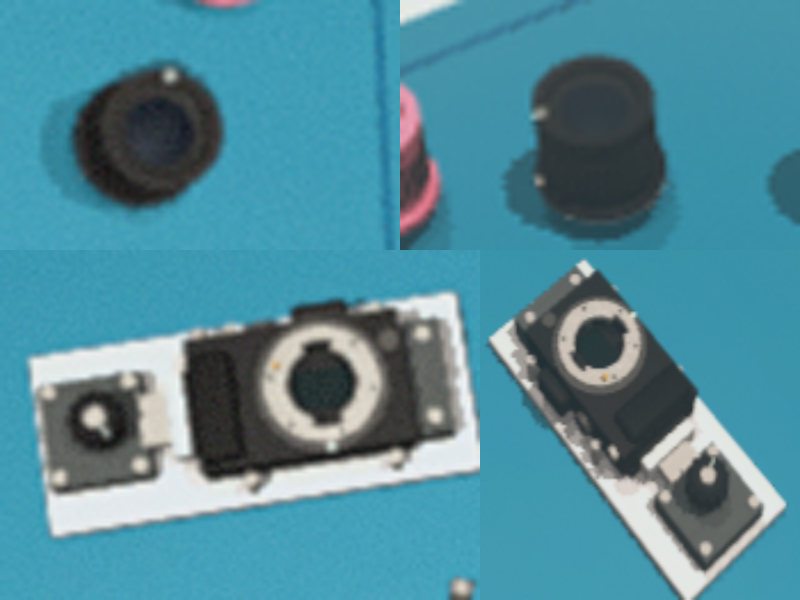

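The crop shows one short, wide, black lens with white marks at its rim and collar, so (470,272) is the target. The holder's knob is at about (239,237) and the mount at (295,228) in the top view.

Run:
```python
from h import *
c=cap('top');s=cap('scene')
for n,uv,z in [('knob',(239,236.8),69),('mount',(295.5,227.8),65),('dotMount',(215+331/4,195+(445-250)/4.02),60),('lens',(471.6,270.6),63),('lensdot',(440+170/5,245+75/5),63)]:
    print(n,onz(c,[uv],z).round(1))
print(readout.sense()['time'])
# scene points
print(two(c,(295.5,227.8),s,(270+(600-480)*140/320,230+(342-250)*130/350)), two(c,(471.6,270.6),s,(230+195/5,90+105/5)))
print(two(c,(239,236.8),s,(270+(708-480)*140/320,230+(475-250)*130/350)))
```

```text
knob [[546.5 189.4  69. ]]
mount [[570.2  59.1  65. ]]
dotMount [[534.   53.3  60. ]]
lens [[ 475.1 -347.    63. ]]
lensdot [[ 499.7 -353.3   63. ]]
0.25
(array([570.14074694,  59.11030171,  65.29697984]), np.float64(0.09632405182604023)) (array([ 475.41916768, -347.51665981,   61.15461339]), np.float64(0.23820302412359326))
(array([547.29524336, 189.30652288,  67.08981835]), np.float64(1.0538799759875843))
```

Call:
drive_tool:
  commands: [-3.44, -1.98, 0.5, 0, 0, 0, 0.25, -3.44, -1.98, 0.5, 0, 0, 0, 0.25, -3.44, -1.98, 0.5, 0, 0, 0, 0.25, -3.44, -1.98, 0.5, 0, 0, 0, 0.25, -3.44, -1.98, 0.5, 0, 0, 0, 0.25]

```text
time: 0.67
eef_pos: [344.7, 432.0, 206.1]
tool_rot: [180.0, 0.0, 159.7]
ft_force: [1.4, -0.3, 0.4]
grip_width: 63.7
```

Call:
drive_tool:
  commands: [-3.44, -1.98, 0.5, 0, 0, 0, 0.25, -3.44, -1.98, 0.5, 0, 0, 0, 0.25, -3.44, -1.98, 0.5, 0, 0, 0, 0.25, -3.44, -1.98, 0.5, 0, 0, 0, 0.25, -3.44, -1.98, 0.5, 0, 0, 0, 0.25]

```text
time: 1.08
eef_pos: [471.8, 279.2, 181.2]
tool_rot: [180.0, 0.0, 159.7]
ft_force: [0.0, -0.2, 0.1]
grip_width: 64.1
```

Call:
drive_tool:
  commands: [-3.44, -1.98, 0.5, 0, 0, 0, 0.25, -3.44, -1.98, 0.5, 0, 0, 0, 0.25, -3.44, -1.98, 0.5, 0, 0, 0, 0.25, 0, 0, 0, 0, 0, 0.12, 0.25, 0, 0, 0, 0, 0, 0.12, 0.25]

```text
time: 1.5
eef_pos: [548.4, 187.0, 165.7]
tool_rot: [-180.0, -0.0, 145.4]
ft_force: [0.4, 0.4, 0.4]
grip_width: 63.7
```

Call:
drive_tool:
  commands: [0, 0, 0, 0, 0, 0.12, 0.25, 0, 0, 0, 0, 0, 0.12, 0.25, 0, 0, 0, 0, 0, 0, 0.25, 0, 0, 0, 0, 0, 0, 0.25]

```text
time: 1.83
eef_pos: [547.0, 189.3, 166.2]
tool_rot: [-180.0, -0.0, 132.3]
ft_force: [-0.5, 0.6, -0.6]
grip_width: 64.0
```

Run:
```python
from h import *
c=cap('wrist');s=readout.sense();print(s['eef_pos'],s['tool_rot'],s['time'],s['joint_positions'])
cv2.imwrite('pics/w1.png',c['color']); print(proj(c,[[547,189.4,69],[570,59,65]]))
```

```text
[546.97336908 189.3487042  166.23831972] [-1.79992837e+02 -2.94847244e-03  1.32337818e+02] 1.8833 [ 1.26971277e+01  1.36011778e+01 -1.25282223e+01  6.38782839e+01
 -9.79989370e-04  6.03593099e+01]
[[317.15904354 241.44819687]
 [214.25806899 393.98748793]]
```

View pics/w1.png

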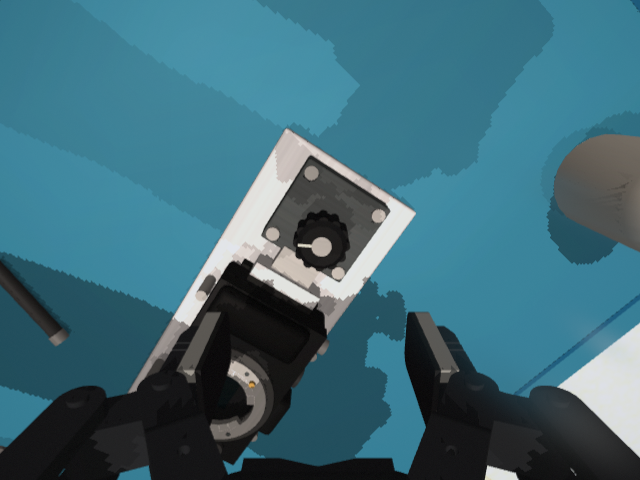

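Run:
```python
from h import *
c=cap('wrist')
crop(c,270,190,100,80,7,'k1.png')
for uv in [(321,246),(300,245)]: print(onz(c,[uv],69))
```

```text
[[550.62859686 188.895539    69.        ]]
[[540.91725859 180.91311473  69.        ]]
```

View pics/k1.png

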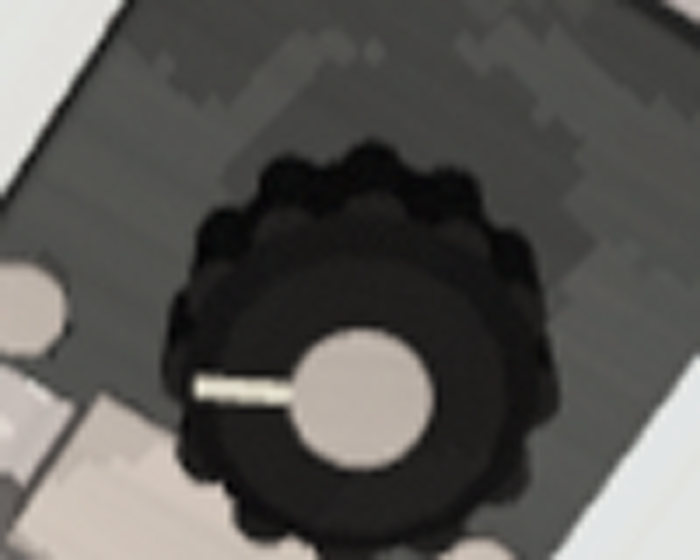

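Call:
drive_tool:
  commands: [-0.1, 0.08, 3.5, 0, 0, 0, 0.25, -0.1, 0.08, 3.0, 0, 0, 0, 0.25, 0, 0, 1.5, 0, 0, 0, 0.25, 0, 0, 0, 0, 0, 0, 0.25]

```text
time: 2.27
eef_pos: [545.8, 188.2, 82.1]
tool_rot: [-179.6, -0.2, 132.3]
ft_force: [-0.6, 0.6, -0.2]
grip_width: 63.9
```

Run:
```python
from h import *
c=cap('wrist');s=readout.sense();print(s['eef_pos'],s['tool_rot'],s['time'],s['ft_force'],s['wrist_torque'])
crop(c,160,200,320,240,2.5,'w2.png'); print(proj(c,[[549,189.,69]]))
```

```text
[547.41900524 188.58943355  84.26730944] [-1.79751929e+02 -1.42318136e-01  1.32253741e+02] 2.3167 [-0.3619074  0.575224   0.035784 ] [0.08632096 0.00922221 0.05592178]
[[324.28384463 310.50804467]]
```

View pics/w2.png

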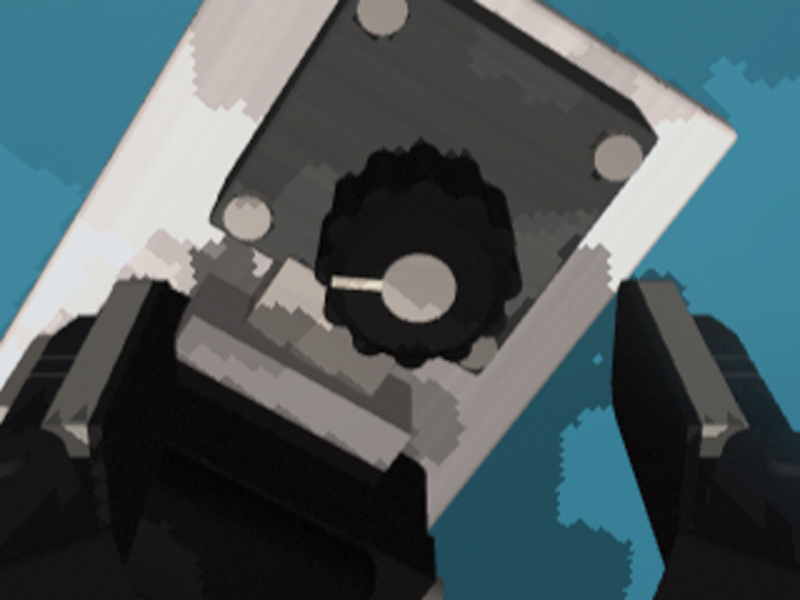

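Call:
drive_tool:
  commands: [0, 0, 2.4, 0, 0, 0, 0.25, 0, 0, 2.0, 0, 0, 0, 0.25, 0, 0, 0.4, 0, 0, 0, 0.25, 0, 0, 0, 0, 0, 0, 0.25, 0, 0, 0, 0, 0, 0, 0.25]

```text
time: 2.73
eef_pos: [550.7, 189.3, 39.8]
tool_rot: [179.9, 0.1, 132.2]
ft_force: [-0.2, -0.1, 0.7]
grip_width: 64.0
```

Run:
```python
from h import *
c=cap('wrist');s=readout.sense();print(s['eef_pos'],s['tool_rot'],s['time'],s['ft_force'],s['wrist_torque'])
crop(c,160,240,320,240,2.5,'w3.png')
```

```text
[551.19519359 189.35642512  40.23756312] [1.79840782e+02 9.05273383e-02 1.32191242e+02] 2.7833 [ 0.33122425  0.56211162 -0.1840853 ] [ 0.02630724  0.03707501 -0.01693484]
```

View pics/w3.png

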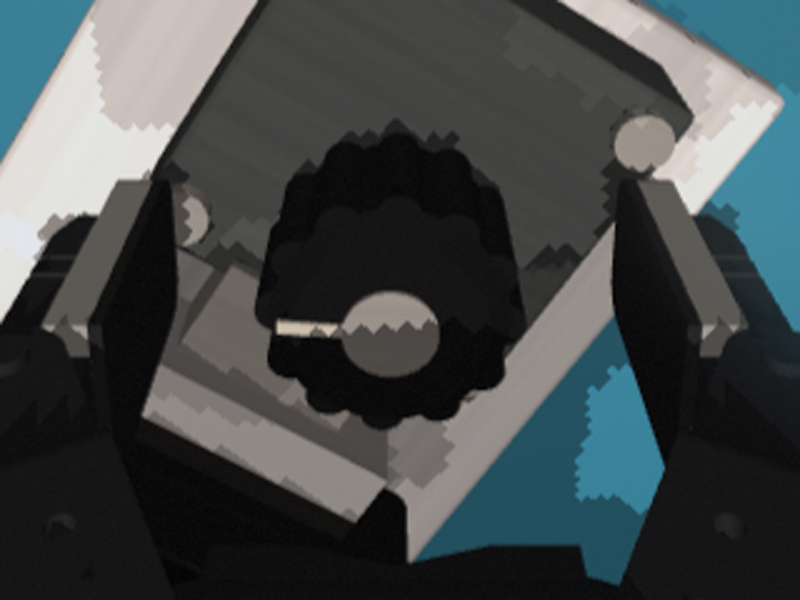

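Knob is centred between the fingers in the crop: fingers at 172 and 613, knob at 391. I'll nudge slightly and close.

Call:
drive_tool:
  commands: [-0.12, 0, 0.1, 0, 0, 0, 0.25, 0, 0, 0, 0, 0, 0, 0.8, 0, 0, 0, 0, 0, 0, 0.8, 0, 0, 0, 0, 0, 0, 0.8, 0, 0, 0, 0, 0, 0, 0.8]
  newtons: 90

```text
time: 3.2
eef_pos: [551.1, 188.2, 38.4]
tool_rot: [179.9, 0.0, 132.2]
ft_force: [-1.3, -0.6, 4.5]
grip_width: 32.1
```

Call:
drive_tool:
  commands: [0, 0, 0, 0, 0, 0, 0.8, 0, 0, 0, 0, 0, 0, 0.8]

```text
time: 3.37
eef_pos: [551.0, 188.2, 38.3]
tool_rot: [179.9, 0.0, 132.2]
ft_force: [-1.1, -0.0, 5.9]
grip_width: 31.8
```

Run:
```python
from h import *
c=cap('wrist');s=readout.sense();print(s['eef_pos'],s['tool_rot'],s['time'],s['ft_force'],s['wrist_torque'],s['grip_width'])
crop(c,160,240,320,240,2.5,'w4.png')
```

```text
[551.02946254 188.17149442  38.38137073] [1.79935000e+02 4.10568241e-02 1.32171503e+02] 3.4167 [-1.32508609 -0.36444944  6.15507283] [-0.05511018  0.20109054 -0.03257291] 31.94424409195646
```

View pics/w4.png

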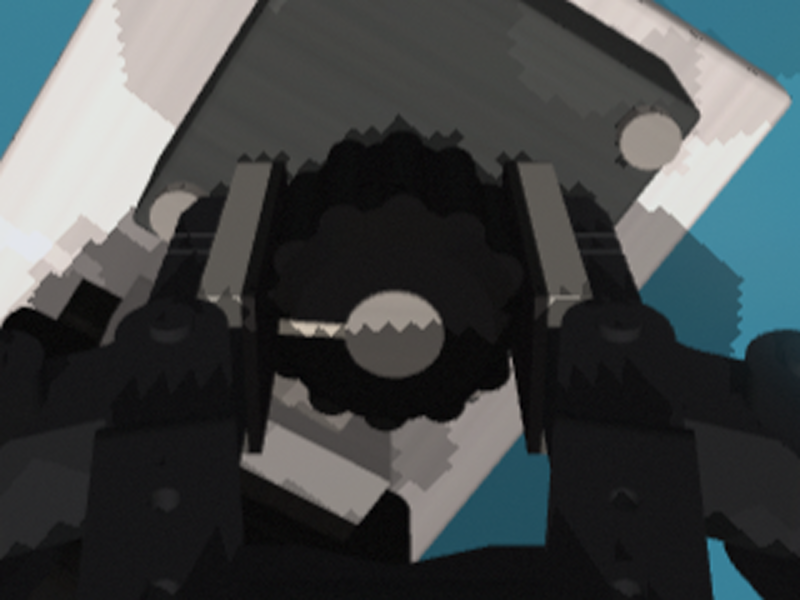

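Good grip. Now turning clockwise.

Call:
drive_tool:
  commands: [0, 0, 0, 0, 0, 0.06, 0.8, 0, 0, 0, 0, 0, 0.06, 0.8, 0, 0, 0, 0, 0, 0.06, 0.8, 0, 0, 0, 0, 0, 0.06, 0.8, 0, 0, 0, 0, 0, 0.06, 0.8]

```text
time: 3.83
eef_pos: [550.5, 187.8, 38.4]
tool_rot: [180.0, 0.0, 114.8]
ft_force: [-2.5, -1.4, 7.5]
grip_width: 31.8
```

Run:
```python
from h import *
s=readout.sense();print(s['eef_pos'],s['tool_rot'],s['time'],s['ft_force'],s['wrist_torque'],s['tau'][5])
```

```text
[550.47817251 187.82349739  38.36130939] [1.79998593e+02 4.09026082e-02 1.14817975e+02] 3.8333 [-2.5495683  -1.42265789  7.46728288] [-0.24567897  0.47397814  0.05838525] -0.42058867402374744
```

Call:
drive_tool:
  commands: [0, 0, 0, 0, 0, 0.05, 0.8, 0, 0, 0, 0, 0, 0.05, 0.8]

```text
time: 4.0
eef_pos: [550.3, 187.7, 38.4]
tool_rot: [-180.0, 0.0, 109.1]
ft_force: [-3.1, -1.6, 6.7]
grip_width: 31.7
```

Run:
```python
from h import *
s=readout.sense();print(s['eef_pos'],s['tool_rot'],s['time'],s['ft_force'],s['wrist_torque'],s['tau'][5])
```

```text
[550.29660382 187.72675845  38.35727044] [-1.79981951e+02  4.37210993e-02  1.09114651e+02] 4.0 [-3.11532415 -1.58158844  6.72810808] [-0.31948214  0.59203536  0.06515534] -0.33727750182151794
```

Call:
drive_tool:
  commands: [0, 0, 0, 0, 0, 0.05, 0.8, 0, 0, 0, 0, 0, 0.05, 0.8]

```text
time: 4.17
eef_pos: [550.1, 187.7, 38.3]
tool_rot: [-180.0, 0.0, 103.4]
ft_force: [-4.0, -2.3, 7.6]
grip_width: 32.3
```

Run:
```python
from h import *
s=readout.sense();print(s['eef_pos'],s['tool_rot'],s['time'],s['ft_force'],s['wrist_torque'],s['tau'][5])
```

```text
[550.07706402 187.65505431  38.33482495] [-1.79960343e+02  4.72042491e-02  1.03392108e+02] 4.1667 [-3.9921528  -2.30733002  7.58552306] [-0.36804847  0.67849833  0.25184299] -0.17083835788071156
```

Call:
drive_tool:
  commands: [0, 0, 0, 0, 0, 0.05, 0.8, 0, 0, 0, 0, 0, 0.05, 0.8]

```text
time: 4.33
eef_pos: [549.9, 187.6, 38.4]
tool_rot: [-179.9, 0.1, 97.7]
ft_force: [-4.9, -1.9, 8.9]
grip_width: 32.1
```

Run:
```python
from h import *
s=readout.sense();print(s['eef_pos'],s['tool_rot'],s['time'],s['ft_force'],s['wrist_torque'],s['tau'][5])
```

```text
[549.87269494 187.61450272  38.3534172 ] [-1.79945691e+02  5.79885089e-02  9.76991901e+01] 4.3333 [-4.90690428 -1.90981895  8.90724302] [-0.3648757   0.72393437  0.25469893] -0.11264550033956766
```

Call:
drive_tool:
  commands: [0, 0, 0, 0, 0, 0.07, 0.8, 0, 0, 0, 0, 0, 0.07, 0.8, 0, 0, 0, 0, 0, 0.07, 0.8, 0, 0, 0, 0, 0, 0.07, 0.8]

```text
time: 4.67
eef_pos: [549.3, 187.6, 38.3]
tool_rot: [-179.9, 0.1, 81.6]
ft_force: [-5.5, -1.7, 10.4]
grip_width: 31.9
```

Run:
```python
from h import *
s=readout.sense();print(s['eef_pos'],s['tool_rot'],s['time'],s['ft_force'],s['wrist_torque'],s['tau'][5])
c=cap('wrist');crop(c,160,240,320,240,2.5,'w5.png')
```

```text
[549.25445544 187.60092414  38.32746116] [-1.79898173e+02  8.00090697e-02  8.16124928e+01] 4.6667 [-5.45037577 -1.73950954 10.4272195 ] [-0.36406555  0.95007562  0.26974078] -0.22130551747977734
```

View pics/w5.png

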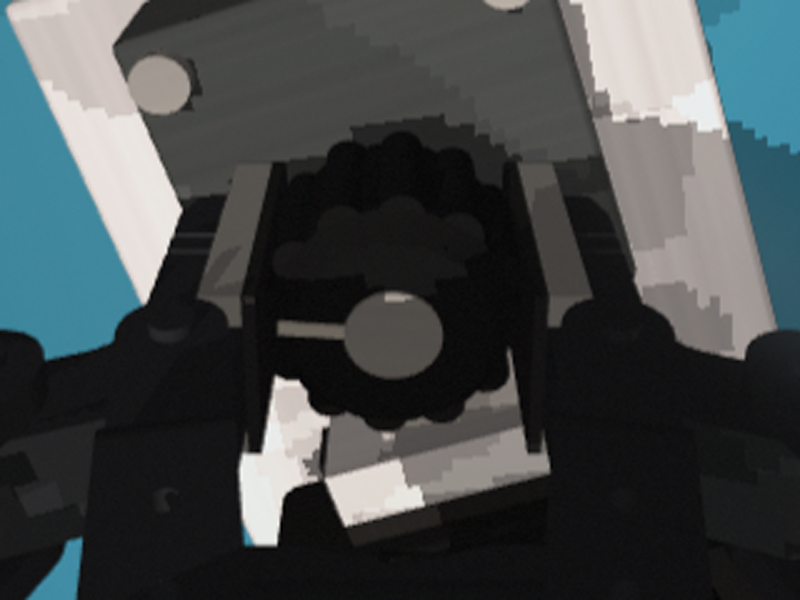

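Call:
drive_tool:
  commands: [0, 0, 0, 0, 0, 0.06, 0.8, 0, 0, 0, 0, 0, 0.055, 0.8, 0, 0, 0, 0, 0, 0, 0.8]

```text
time: 4.97
eef_pos: [549.0, 187.7, 38.3]
tool_rot: [-179.9, 0.1, 75.1]
ft_force: [-5.0, -1.9, 10.2]
grip_width: 32.3
```

Run:
```python
from h import *
s=readout.sense();print(s['eef_pos'],s['tool_rot'],s['time'],s['ft_force'],s['wrist_torque'],s['tau'][5])
```

```text
[549.03385355 187.66962261  38.34511124] [-1.79886499e+02  8.92395365e-02  7.51073925e+01] 4.9667 [-5.00748543 -1.85836712 10.2344776 ] [-0.37751152  1.06160054  0.0946018 ] 0.3901386447250843
```

Call:
drive_tool:
  commands: [0, 0, 0, 0, 0, 0, 0.25, 0, 0, 0, 0, 0, 0, 0.25, 0, 0, 0, 0, 0, 0, 0.25, 0, 0, 0, 0, 0, 0, 0.25]

```text
time: 5.3
eef_pos: [550.5, 188.1, 37.1]
tool_rot: [180.0, -0.0, 75.2]
ft_force: [0.0, -0.2, 0.5]
grip_width: 64.1
```

Call:
drive_tool:
  commands: [0, 0, -3, 0, 0, 0, 0.25, 0, 0, -4, 0, 0, 0, 0.25, 0, 0, -4, 0, 0, 0, 0.25, 0, 0, -2, 0, 0, 0, 0.25, 0, 0, 0, 0, 0, 0, 0.25]

```text
time: 5.72
eef_pos: [555.0, 189.1, 173.8]
tool_rot: [179.4, -0.3, 75.2]
ft_force: [1.3, 0.7, 0.3]
grip_width: 64.1
```

Run:
```python
from h import *
c=cap('wrist');s=readout.sense();print(s['eef_pos'],s['tool_rot'],s['time'],s['ft_force'],s['joint_positions'])
cv2.imwrite('pics/w6.png',c['color'])
```

```text
[553.20353269 188.68126933 170.77383407] [179.62463437  -0.19653692  75.16043651] 5.7667 [-0.35492551 -0.17746456 -0.06156315] [ 1.24962860e+01  1.36710678e+01 -1.18586916e+01  6.40465418e+01
  2.21685594e-03  1.17336502e+02]
```

View pics/w6.png

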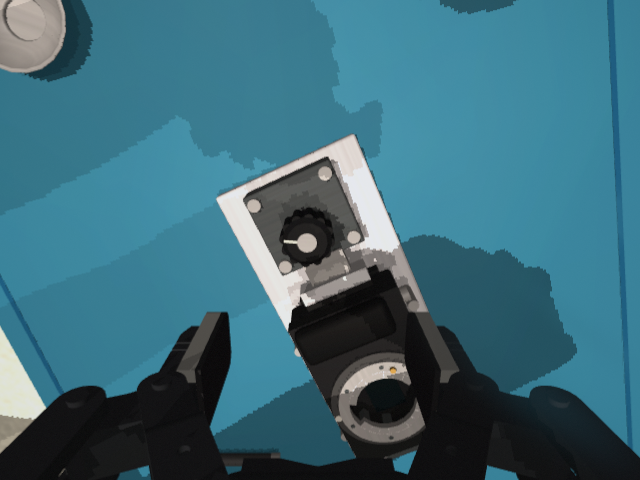

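Knob turned about 57° in all: roughly 27° of slack, then about 31° past the bite, with no slip. Next I'll look at the mount closely.

Call:
drive_tool:
  commands: [-3.0, 1.26, -0.1, 0, 0, 0, 0.1, -3.0, 1.26, -0.1, 0, 0, 0, 0.1, -3.0, 1.26, -0.1, 0, 0, 0, 0.1, -3.0, 1.26, -0.1, 0, 0, 0, 0.1, 0, 0, 0, 0, 0, -0.12, 0.1]

```text
time: 6.18
eef_pos: [568.2, 54.4, 169.4]
tool_rot: [-179.9, 0.2, 81.8]
ft_force: [0.1, 0.5, 0.5]
grip_width: 76.8
```

Call:
drive_tool:
  commands: [0, 0, 0, 0, 0, -0.12, 0.1, 0, 0, 0, 0, 0, -0.12, 0.1, 0, 0, 0, 0, 0, 0, 0.1, 0, 0, 0, 0, 0, 0, 0.1]

```text
time: 6.52
eef_pos: [567.3, 59.0, 169.5]
tool_rot: [-179.8, -0.0, 95.6]
ft_force: [0.7, 0.7, -0.7]
grip_width: 76.8
```

Run:
```python
from h import *
c=cap('wrist');s=readout.sense();print(s['eef_pos'],s['tool_rot'],s['time'],s['ft_force'],s['joint_positions'])
cv2.imwrite('pics/w7.png',c['color']); np.save('w7T.npy',c['T']); crop(c,220,150,200,150,4,'w7c.png'); print(proj(c,[570.2,59.1,65]))
```

```text
[567.47919242  59.21475364 169.87933055] [-1.79860513e+02 -1.75814482e-02  9.56296915e+01] 6.5667 [ 0.15660892  0.37438718 -0.1676136 ] [-5.35178746e-01  1.27229463e+01 -1.31850300e+01  6.42325922e+01
  2.50024957e-03  8.38351053e+01]
[[321.5601968  238.69283816]]
```

View pics/w7c.png

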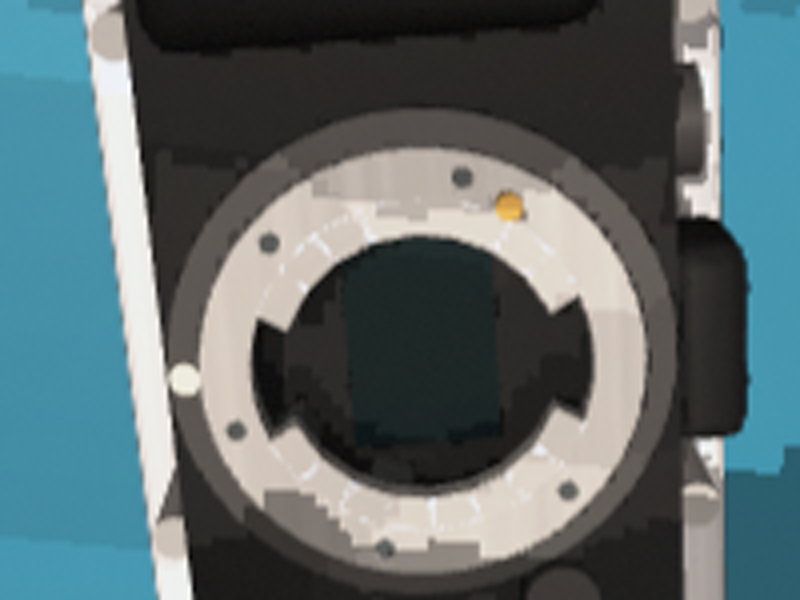

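Run:
```python
from h import *
c=cap('wrist');im=c['color']
g=cv2.cvtColor(im,cv2.COLOR_BGR2HSV)
m=((g[...,2]>120)&(g[...,1]<60)).astype(np.uint8)*255
m[:,:269]=0;m[:,383:]=0;m[:185]=0;m[296:]=0
cs,_=cv2.findContours(m,cv2.RETR_EXTERNAL,cv2.CHAIN_APPROX_NONE)
pts=np.vstack([k for k in cs if cv2.contourArea(k)>40]).reshape(-1,2)
h=cv2.convexHull(pts).reshape(-1,2)
W=onz(c,h,64.5)
def circ(W):
    A=np.c_[2*W[:,:2],np.ones(len(W))];q=np.linalg.lstsq(A,(W[:,:2]**2).sum(1),rcond=None)[0];return q[:2],np.sqrt(q[2]+q[:2]@q[:2])
ct,r=circ(W)
for _ in range(4):
    e=np.abs(np.hypot(*(W[:,:2]-ct).T)-r);W2=W[e<1.0];ct,r=circ(W2)
print('ring',ct,r,len(W2),len(W))
f=lambda x,y:(220+x/4,150+y/4)
corners=dict(LtopO=(258,320),LbotO=(272,440),RtopO=(578,297),RbotO=(586,420),LtopI=(287,330),LbotI=(298,410),RtopI=(553,313),RbotI=(553,405))
P={k:onz(c,[f(*v)],64.5)[0,:2] for k,v in corners.items()}
for a,b in [('RtopO','LbotO'),('RbotO','LtopO')]:pass
Rm=(P['RtopO']+P['RbotO'])/2;Lm=(P['LtopO']+P['LbotO'])/2
v=Lm-Rm;print('slot axis',np.degrees(np.arctan2(*v[::-1])),np.hypot(*v),(Lm+Rm)/2)
Rm=(P['RtopI']+P['RbotI'])/2;Lm=(P['LtopI']+P['LbotI'])/2
v=Lm-Rm;print('slot axis in',np.degrees(np.arctan2(*v[::-1])),(Lm+Rm)/2)
d=onz(c,[f(184,380)],63)[0,:2]-ct;print('dot',np.degrees(np.arctan2(*d[::-1])),np.hypot(*d))
p=onz(c,[f(510,205)],65)[0,:2]-ct;print('pin',np.degrees(np.arctan2(*p[::-1])),np.hypot(*p))
```

```text
ring [572.60289423  57.25260568] 34.47145460488363 49 49
slot axis -170.28042973763434 48.96692652844372 [573.33810928  56.82304967]
slot axis in -171.84289913259988 [573.1605956   57.64214389]
dot -170.22077726955314 36.54546553378702
pin 67.89791598293395 28.92924758133742
```

Call:
drive_tool:
  commands: [0, 0, 0, 0, 0, -0.12, 0.1, 0, 0, 0, 0, 0, -0.12, 0.1, 0, 0, 0, 0, 0, -0.12, 0.1, 0, 0, 0, 0, 0, -0.12, 0.1, 0, 0, 0, 0, 0, -0.12, 0.1]

```text
time: 7.03
eef_pos: [568.2, 59.4, 170.9]
tool_rot: [-180.0, -0.0, 130.4]
ft_force: [-0.2, 0.1, 0.9]
grip_width: 77.0
```

Call:
drive_tool:
  commands: [0, 0, 0, 0, 0, -0.12, 0.1, 0, 0, 0, 0, 0, -0.12, 0.1, 0, 0, 0, 0, 0, -0.12, 0.1, 0, 0, 0, 0, 0, -0.12, 0.1, 0, 0, 0, 0, 0, -0.12, 0.1]

```text
time: 7.45
eef_pos: [568.1, 59.4, 171.0]
tool_rot: [-180.0, -0.0, 164.8]
ft_force: [-0.2, -1.2, 0.3]
grip_width: 76.7
```

Call:
drive_tool:
  commands: [0, 0, 0, 0, 0, -0.12, 0.1, 0, 0, 0, 0, 0, -0.12, 0.1, 0, 0, 0, 0, 0, -0.12, 0.1, 0, 0, 0, 0, 0, -0.12, 0.1, 0, 0, 0, 0, 0, -0.12, 0.1]

```text
time: 7.87
eef_pos: [568.1, 59.4, 170.9]
tool_rot: [180.0, -0.0, -160.8]
ft_force: [0.7, -0.2, -0.4]
grip_width: 76.9
```

Call:
drive_tool:
  commands: [0, 0, 0, 0, 0, -0.12, 0.1, 0, 0, 0, 0, 0, -0.12, 0.1, 0, 0, 0, 0, 0, -0.12, 0.1, 0, 0, 0, 0, 0, -0.12, 0.1, 0, 0, 0, 0, 0, -0.12, 0.1]

```text
time: 8.28
eef_pos: [568.1, 59.4, 170.9]
tool_rot: [180.0, -0.0, -126.4]
ft_force: [-0.2, -0.7, -0.2]
grip_width: 76.9
```

Call:
drive_tool:
  commands: [0, 0, 0, 0, 0, -0.12, 0.1, 0, 0, 0, 0, 0, -0.12, 0.1, 0, 0, 0, 0, 0, -0.12, 0.1, 0, 0, 0, 0, 0, -0.12, 0.1, 0, 0, 0, 0, 0, -0.12, 0.1]

```text
time: 8.7
eef_pos: [568.1, 59.4, 171.0]
tool_rot: [180.0, -0.0, -92.1]
ft_force: [0.0, -0.1, 0.0]
grip_width: 77.2
```

Call:
drive_tool:
  commands: [0, 0, 0, 0, 0, -0.12, 0.1, 0, 0, 0, 0, 0, 0, 0.1, 0, 0, 0, 0, 0, 0, 0.1]

```text
time: 8.95
eef_pos: [568.2, 59.3, 171.0]
tool_rot: [180.0, 0.0, -85.7]
ft_force: [0.3, -0.5, 0.1]
grip_width: 77.0
```

Run:
```python
from h import *
c=cap('wrist');s=readout.sense();print(s['eef_pos'],s['tool_rot'],s['time'],s['ft_force'],s['joint_positions'])
cv2.imwrite('pics/w8.png',c['color']);crop(c,220,150,200,150,4,'w8c.png'); print(proj(c,[570.2,59.1,65]))
```

```text
[568.23028672  59.32426241 171.10107646] [ 1.79980239e+02  5.15740003e-04 -8.56448681e+01] 9.0 [ 0.53592304 -0.24791887  0.31835584] [-5.21537258e-01  1.26633812e+01 -1.31040152e+01  6.42523374e+01
 -1.16607436e-03 -9.48766691e+01]
[[315.24522935 238.3753089 ]]
```

View pics/w8c.png

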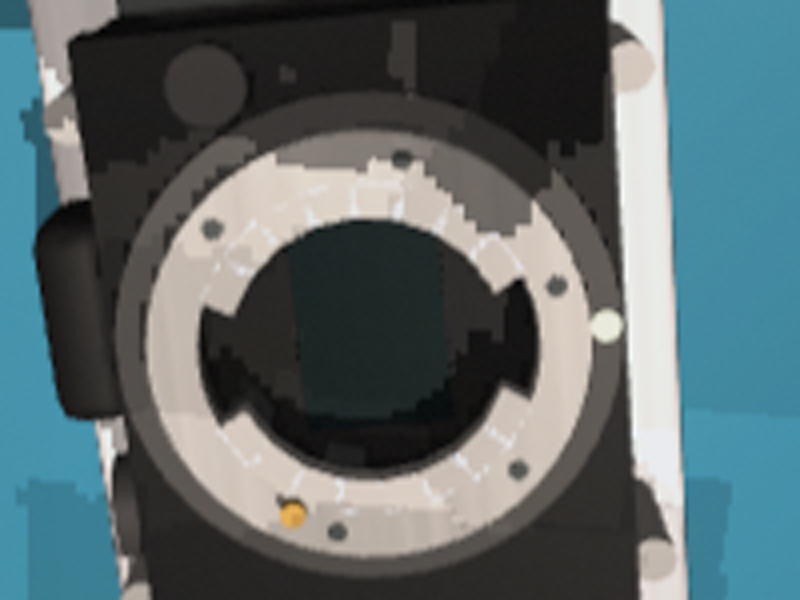

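Run:
```python
from h import *
c=cap('wrist')
f=lambda x,y:(220+x/4,150+y/4)
ring=[(147,345),(592,345),(369,128),(369,559)]
W=onz(c,[f(*p) for p in ring],64.5)[:,:2];print(W, W[:2].mean(0),W[2:].mean(0))
P={k:onz(c,[f(*v)],64.5)[0,:2] for k,v in dict(a=(205,310),b=(222,424),c=(526,280),d=(534,398)).items()}
L=(P['a']+P['b'])/2;Rr=(P['c']+P['d'])/2;v=Rr-L
print('axis',np.degrees(np.arctan2(*v[::-1])),(L+Rr)/2)
ct=W.mean(0);d=onz(c,[f(606,326)],63)[0,:2]-ct;print('dot',np.degrees(np.arctan2(*d[::-1])))
c['T']=np.load('w7T.npy')
W=onz(c,[f(*p) for p in [(202,361),(648,361),(425,148),(425,575)]],64.5)[:,:2];print(W[:2].mean(0),W[2:].mean(0))
```

```text
[[606.32301837  60.64352706]
 [537.92462185  55.43804633]
 [574.61533013  24.44382769]
 [569.60276571  94.07674187]] [572.12382011  58.0407867 ] [572.10904792  59.26028478]
axis -170.34265964336714 [571.72949618  59.42366061]
dot -170.63043285774012
[573.18145061  58.21787533] [573.34772809  56.7062796 ]
```

Call:
drive_tool:
  commands: [3.63, 1.1, 0, 0, 0, 0, 0.1, 3.63, 1.1, 0, 0, 0, 0, 0.1, 3.63, 1.1, 0, 0, 0, 0, 0.1, 3.63, 1.1, 0, 0, 0, 0, 0.1, 3.63, 1.1, 0, 0, 0, 0, 0.1]

```text
time: 9.47
eef_pos: [527.4, -127.5, 171.4]
tool_rot: [-180.0, -0.0, -85.5]
ft_force: [0.7, -0.2, 0.1]
grip_width: 76.9
```

Call:
drive_tool:
  commands: [3.63, 1.1, 0, 0, 0, 0, 0.1, 3.63, 1.1, 0, 0, 0, 0, 0.1, 3.63, 1.1, 0, 0, 0, 0, 0.1, 3.63, 1.1, 0, 0, 0, 0, 0.1, 3.63, 1.1, 0, 0, 0, 0, 0.1]

```text
time: 9.88
eef_pos: [486.9, -313.2, 171.4]
tool_rot: [-180.0, -0.0, -85.6]
ft_force: [1.0, 0.7, 1.1]
grip_width: 76.6
```

Call:
drive_tool:
  commands: [3.63, 1.1, 0, 0, 0, 0, 0.1, 0, 0, 0, 0, 0, 0, 0.1, 0, 0, 0, 0, 0, 0, 0.1]

```text
time: 10.13
eef_pos: [479.0, -350.4, 171.2]
tool_rot: [-180.0, 0.0, -85.8]
ft_force: [-0.1, 0.8, 0.2]
grip_width: 76.9
```

Run:
```python
from h import *
c=cap('wrist');s=readout.sense();print(s['eef_pos'],s['tool_rot'],s['time'],s['ft_force'],s['joint_positions'])
cv2.imwrite('pics/w9.png',c['color']);crop(c,220,150,200,150,4,'w9c.png'); print(proj(c,[475.1,-347,63]));np.save('w9T.npy',c['T'])
```

```text
[ 479.05131015 -348.82416728  171.07735837] [ 1.79988726e+02  5.33446886e-02 -8.56217096e+01] 10.1833 [-0.71047402  0.42005603 -0.77857337] [-4.23231400e+01  1.47605522e+01 -1.04025328e+01  6.48834702e+01
  2.83789626e-02 -1.36701447e+02]
[[324.39967394 243.53866834]]
```

View pics/w9c.png

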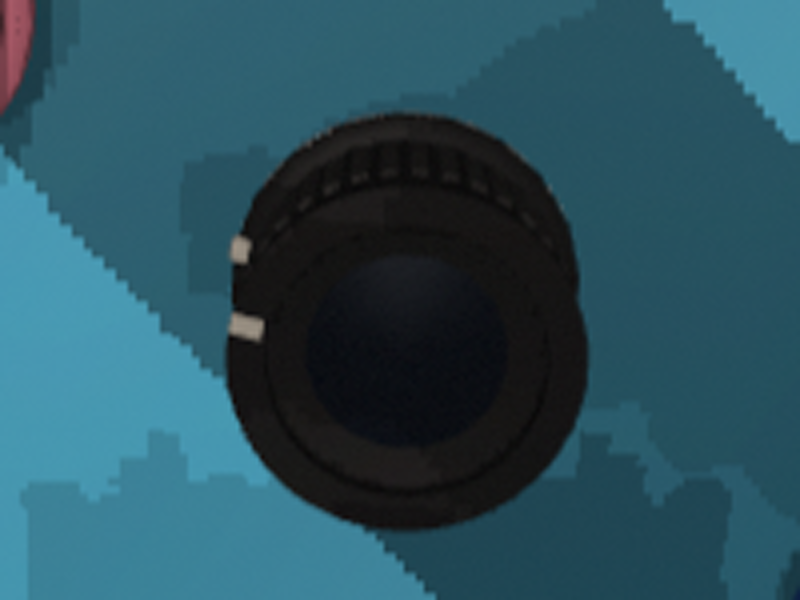

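View pics/w9.png

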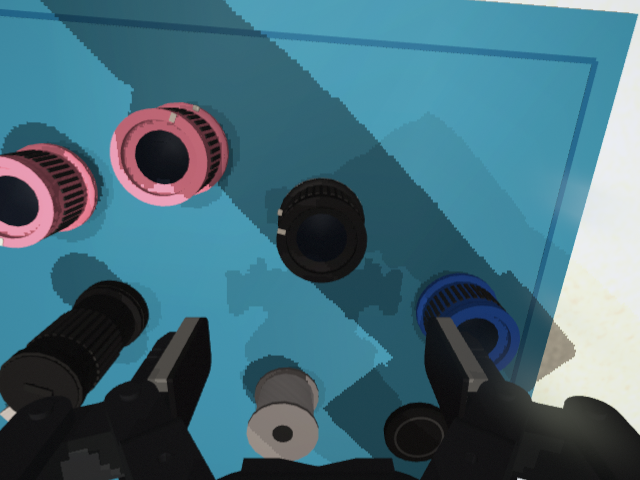

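Run:
```python
from h import *
c=cap('wrist');c['T']=np.load('w9T.npy')
f=lambda x,y:(220+x/4,150+y/4)
W=onz(c,[f(*p) for p in [(227,356),(588,356),(407.5,529),(407.5,356),(246,327)]],62)[:,:2];print(W)
ct=W[:2].mean(0);print(ct,np.hypot(*(W[0]-W[1])),np.hypot(*(W[2]-ct)))
d=W[4]-ct;print('lens yaw',np.degrees(np.arctan2(*d[::-1])),np.hypot(*d))
b=np.array([-1.15,.5]);p=np.radians(-85.62)
bw=b[0]*np.array([np.cos(p),np.sin(p)])+b[1]*np.array([np.sin(p),-np.cos(p)])
print('true',ct-bw,readout.sense()['eef_pos'])
d=onz(c,[f(241,251)],21)[0,:2]-(ct); print(np.degrees(np.arctan2(*d[::-1])),np.hypot(*d))
```

```text
[[ 504.96856541 -347.43704388]
 [ 448.7764287  -351.62015361]
 [ 474.60338663 -320.22378846]
 [ 476.86723871 -349.52901464]
 [ 502.23378483 -352.38905625]]
[ 476.87249705 -349.52859875] 56.34762315428473 29.39252912002982
lens yaw -6.435100287619796 25.52209111780586
true [ 477.45886342 -350.63705465] [ 479.20495401 -347.88380161  171.02606693]
-7.830387629240696 29.94335996043959
```

Call:
drive_tool:
  commands: [0.2, 0.18, 3.0, 0, 0, 0, 0.0, 0, 0, 3.0, 0, 0, 0, 0.0, 0, 0, 0, 0, 0, 0, 0.0, 0, 0, 0, 0, 0, 0, 0.0]

```text
time: 10.57
eef_pos: [476.6, -347.6, 109.6]
tool_rot: [179.8, 0.2, -85.4]
ft_force: [-0.6, 0.6, 0.3]
grip_width: 85.6
```

Run:
```python
from h import *
c=cap('wrist');s=readout.sense();print(s['eef_pos'],s['tool_rot'],s['time'],s['ft_force'],s['grip_width'])
crop(c,160,180,320,240,2.5,'w10.png');np.save('w10T.npy',c['T'])
```

```text
[ 477.96283518 -349.13831277  111.52971285] [ 1.79955971e+02  6.13299383e-02 -8.53684683e+01] 10.6167 [ 0.22922868 -0.24605446  1.83661076] 85.56966832318757
```

View pics/w10.png

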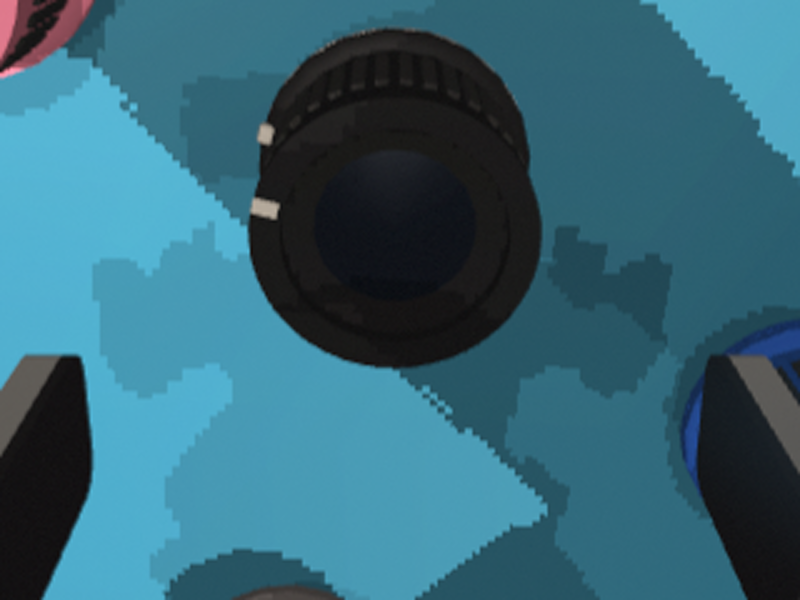

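Run:
```python
from h import *
c=cap('wrist');c['T']=np.load('w10T.npy')
f=lambda x,y:(160+x/2.5,180+y/2.5)
W=onz(c,[f(*p) for p in [(249,232),(541,232),(395,367),(265,209)]],62)[:,:2]
ct=W[:2].mean(0);r=28
t=np.array([np.cos(np.radians(-85.37)),np.sin(np.radians(-85.37))])
# centre along tool x from bottom edge
c2=W[2]+t*28.1; print(ct,c2,np.hypot(*(W[0]-W[1])))
o=np.array([ct[0],c2[1]])
d=W[3]-c2;print('yaw',np.degrees(np.arctan2(*d[::-1])),np.hypot(*d))
e=onz(c,[f(265,134)],22)[0,:2]-c2;print(np.degrees(np.arctan2(*e[::-1])),np.hypot(*e),readout.sense()['eef_pos'])
```

```text
[ 476.85313401 -349.19382521] [ 476.73300542 -347.67739624] 56.61781199015219
yaw -9.588886539873531 25.811658123098965
-12.041742586606816 30.704552829523365 [ 478.78517034 -350.18303508  112.69959953]
```

Call:
drive_tool:
  commands: [0, 0, 3.0, 0, 0, 0, 0, 0, 0, 3.0, 0, 0, 0, 0, 0, 0, 2.0, 0, 0, 0, 0, 0, 0, 1.2, 0, 0, 0, 0, 0, 0, 0, 0, 0, 0, 0]

```text
time: 11.08
eef_pos: [477.2, -349.7, 18.2]
tool_rot: [179.9, 0.1, -85.4]
ft_force: [-0.1, -0.5, -0.2]
grip_width: 85.0
```

Call:
drive_tool:
  commands: [0, 0, 0, 0, 0, 0, 0]

```text
time: 11.17
eef_pos: [478.6, -351.1, 20.4]
tool_rot: [-179.9, -0.1, -85.4]
ft_force: [-0.5, 0.2, -0.6]
grip_width: 85.1
```

Run:
```python
from h import *
c=cap('wrist');s=readout.sense();print(s['eef_pos'],s['tool_rot'],s['time'],s['ft_force'],s['grip_width'])
crop(c,160,240,320,240,2.5,'w11.png');np.save('w11T.npy',c['T'])
```

```text
[ 479.21700694 -351.69183328   21.19293948] [-1.79876114e+02 -1.31167885e-01 -8.54378390e+01] 11.2167 [ 0.57227206 -0.09445235  0.05730302] 85.26489428340003
```

View pics/w11.png

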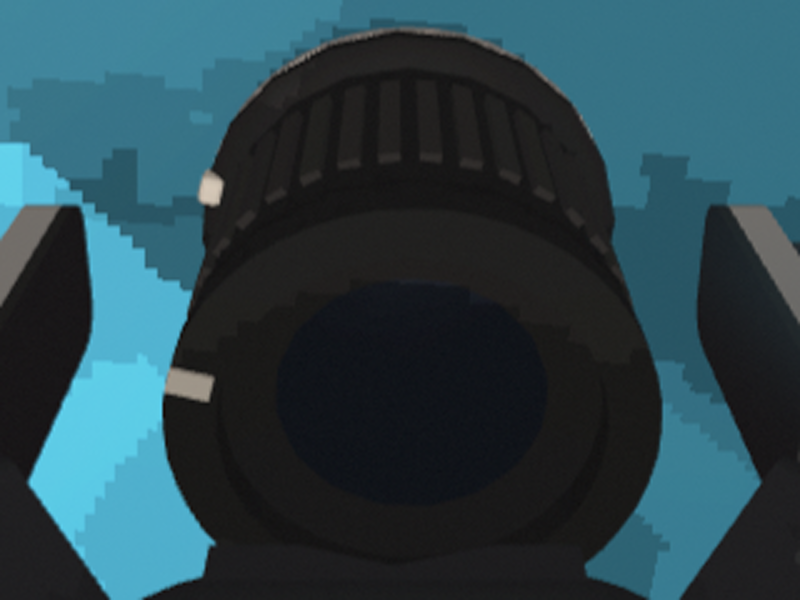

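Call:
drive_tool:
  commands: [0, 0, 0, 0, 0, 0, 0, 0, 0, 0, 0, 0, 0, 0]

```text
time: 11.38
eef_pos: [479.2, -351.8, 21.3]
tool_rot: [-179.9, -0.2, -85.4]
ft_force: [-0.6, 0.3, 0.0]
grip_width: 85.4
```

Run:
```python
from h import *
c=cap('wrist');T=c['T'];s=readout.sense();print(s['eef_pos'],s['time'])
c['T']=np.load('w11T.npy')
f=lambda x,y:(160+x/2.5,240+y/2.5)
W=onz(c,[f(*p) for p in [(163,410),(662,410),(190,385),(213,390),(166,380),(412,208)]],62)[:,:2]
print(W[:2].mean(0),np.hypot(*(W[0]-W[1])),W[5])
t=np.array([np.cos(np.radians(-85.4)),np.sin(np.radians(-85.4))])
far=W[5]-28*t;print(far)
for o in (W[:2].mean(0),far):
  d=W[2]-o;print(np.degrees(np.arctan2(*d[::-1])),np.hypot(*d))
d=W[4]-W[3];print('radial',np.degrees(np.arctan2(*d[::-1])))
```

```text
[ 478.87710827 -351.62312233   20.9859954 ] 11.4333
[ 476.79712955 -349.28829091] 57.509425445452194 [ 479.05269519 -375.37383297]
[ 476.80712531 -347.46402437]
-3.060683670048573 25.659293513398104
-7.108984757792224 25.811117754089263
radial -9.84383889526714
```

Call:
drive_tool:
  commands: [-0.25, 0.17, 0.15, 0, 0, 0, 0, 0, 0, 0, 0, 0, 0, 0, 0, 0, 0, 0, 0, 0, 0]
  newtons: 60

```text
time: 11.68
eef_pos: [475.7, -348.0, 17.9]
tool_rot: [180.0, 0.0, -85.4]
ft_force: [-0.4, 0.7, -0.8]
grip_width: 85.5
```

Call:
drive_tool:
  commands: [0, 0, 0, 0, 0, 0, 0.6, 0, 0, 0, 0, 0, 0, 0.6, 0, 0, 0, 0, 0, 0, 0.6, 0, 0, 0, 0, 0, 0, 0.6, 0, 0, 0, 0, 0, 0, 0.6]

```text
time: 12.1
eef_pos: [477.0, -349.1, 19.4]
tool_rot: [-179.9, -0.1, -85.4]
ft_force: [-1.0, 1.1, 7.5]
grip_width: 55.0
```

Run:
```python
from h import *
c=cap('wrist');s=readout.sense();print(s['eef_pos'],s['tool_rot'],s['time'],s['ft_force'],s['wrist_torque'],s['grip_width'])
crop(c,160,240,320,240,2.5,'w12.png');np.save('w12T.npy',c['T'])
```

```text
[ 477.03564498 -349.05994784   19.38924989] [-1.79886201e+02 -8.78665134e-02 -8.54446817e+01] 12.15 [0.47602438 1.32878669 6.9270996 ] [ 0.2702947   0.18733013 -0.01552149] 54.72311111321321
```

View pics/w12.png

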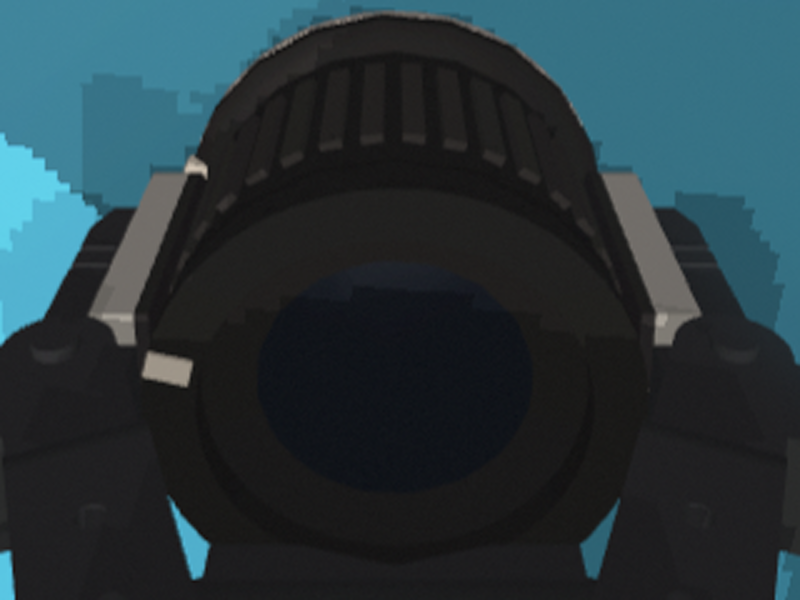

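Run:
```python
from h import *
c=cap('wrist');c['T']=np.load('w12T.npy')
f=lambda x,y:(160+x/2.5,240+y/2.5)
p=proj(c,[[477.0,-349.05,62]])[0];print((p-[160,240])*2.5)
W=onz(c,[f(*p) for p in [(142,380),(648,380),(167,369),(190,374),(144,364),(395,187),(395,563)]],62)[:,:2]
print(W[:2].mean(0),W[5:].mean(0),np.hypot(*(W[5]-W[6])))
o=W[5]+(W[6]-W[5])/np.hypot(*(W[6]-W[5]))*28.2
for q in (np.array([477,-349.05]),o):
  d=W[2]-q;print(q,np.degrees(np.arctan2(*d[::-1])),np.hypot(*d))
d=W[4]-W[3];print('radial',np.degrees(np.arctan2(*d[::-1])))
```

```text
[397.75891497 402.10254445]
[ 477.57782403 -352.01399542] [ 477.47244628 -351.02680471] 50.61918723185581
[ 477.   -349.05] -5.103587380145246 26.33927848936954
[ 477.24265578 -348.14554711] -7.1217217707692 26.19428932597621
radial -10.055218949667923
```

Call:
drive_tool:
  commands: [0, 0, -2, 0, 0, 0, 0.6, 0, 0, -3.5, 0, 0, 0, 0.6, 0, 0, -3.5, 0, 0, 0, 0.6, 0, 0, -3, 0, 0, 0, 0.6]

```text
time: 12.53
eef_pos: [475.6, -348.0, 138.9]
tool_rot: [180.0, 0.0, -85.5]
ft_force: [1.0, -1.0, -2.2]
grip_width: 54.9
```

Call:
drive_tool:
  commands: [-3.32, -1.064, 0, 0, 0, 0, 0.6, -3.32, -1.064, 0, 0, 0, 0, 0.6, -3.32, -1.064, 0, 0, 0, 0, 0.6, -3.32, -1.064, 0, 0, 0, 0, 0.6, -3.32, -1.064, 0, 0, 0, 0, 0.6]

```text
time: 12.95
eef_pos: [515.3, -176.9, 137.3]
tool_rot: [180.0, 0.0, -85.5]
ft_force: [1.0, 1.2, -2.2]
grip_width: 55.3
```

Call:
drive_tool:
  commands: [-3.32, -1.064, 0, 0, 0, 0, 0.6, -3.32, -1.064, 0, 0, 0, 0, 0.6, -3.32, -1.064, 0, 0, 0, 0, 0.6, -3.32, -1.064, 0, 0, 0, 0, 0.6, -3.32, -1.064, 0, 0, 0, 0, 0.6]

```text
time: 13.37
eef_pos: [555.1, -7.1, 137.2]
tool_rot: [179.9, 0.0, -85.5]
ft_force: [1.1, -1.2, -2.1]
grip_width: 54.5
```

Call:
drive_tool:
  commands: [-3.32, -1.064, 0, 0, 0, 0, 0.6, -3.32, -1.064, 0, 0, 0, 0, 0.6, 0, 0, 0, 0, 0, -0.106, 0.6, 0, 0, 0, 0, 0, -0.106, 0.6, 0, 0, 0, 0, 0, -0.106, 0.6]

```text
time: 13.78
eef_pos: [570.9, 60.0, 136.9]
tool_rot: [179.9, 0.0, -66.8]
ft_force: [0.4, 0.1, -2.0]
grip_width: 54.7
```

Call:
drive_tool:
  commands: [0, 0, 0, 0, 0, 0, 0.6, 0, 0, 0, 0, 0, 0, 0.6, 0, 0, 0, 0, 0, 0, 0.6]

```text
time: 14.03
eef_pos: [571.2, 58.8, 137.4]
tool_rot: [180.0, 0.0, -67.4]
ft_force: [-1.3, -0.5, -1.8]
grip_width: 55.0
```

Run:
```python
from h import *
c=cap('wrist');s=readout.sense();print(s['eef_pos'],s['tool_rot'],s['time'],s['ft_force'],s['wrist_torque'],s['grip_width'])
crop(c,160,240,320,240,2.5,'w13.png');t=cap('scene');crop(t,250,200,160,120,5,'s13.png')
```

```text
[571.30273928  58.74613117 137.53577664] [ 1.79967067e+02  1.20945886e-02 -6.73568189e+01] 14.0833 [-0.39189701 -0.44432974 -2.22386915] [0.01894252 0.0287792  0.02183211] 54.738188703172405
```

View pics/w13.png

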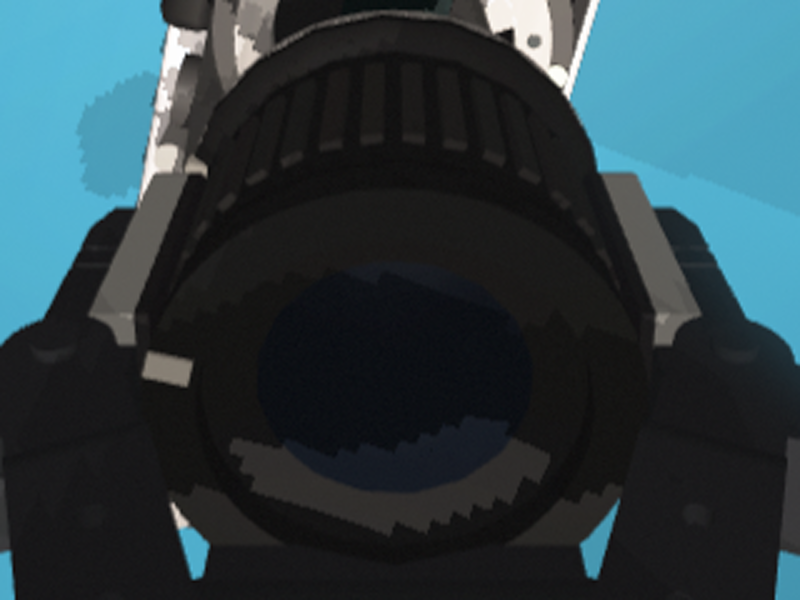

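View pics/s13.png

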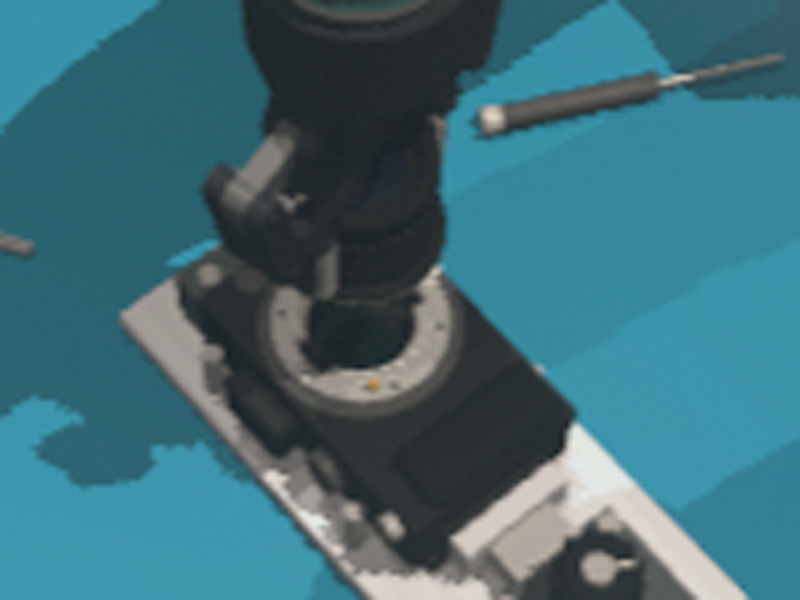

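Call:
drive_tool:
  commands: [0.11, -0.1, 2.2, 0, 0, 0, 0.6, 0, 0, 2.0, 0, 0, 0, 0.6, 0, 0, 0.5, 0, 0, 0, 0.6, 0, 0, 0, 0, 0, 0, 0.6, 0, 0, 0, 0, 0, 0, 0.6]

```text
time: 14.55
eef_pos: [572.8, 58.2, 90.9]
tool_rot: [180.0, 0.0, -67.3]
ft_force: [0.4, 0.6, -1.5]
grip_width: 54.9
```

Call:
drive_tool:
  commands: [0, 0, 0, 0, 0, 0, 0.6, 0, 0, 0, 0, 0, 0, 0.6]

```text
time: 14.72
eef_pos: [574.2, 58.3, 92.3]
tool_rot: [-179.9, -0.1, -67.2]
ft_force: [0.4, -0.0, -1.9]
grip_width: 54.7
```

Run:
```python
from h import *
c=cap('wrist');s=readout.sense();print(s['eef_pos'],s['tool_rot'],s['time'],s['ft_force'],s['wrist_torque'],s['grip_width'])
crop(c,160,200,320,240,2.5,'w14.png');t=cap('scene');crop(t,270,210,120,90,6,'s14.png')
```

```text
[574.03940972  58.35212639  92.16199455] [-1.79869514e+02 -5.50056822e-02 -6.72389824e+01] 14.7667 [-0.25774599 -1.05988975 -2.58513003] [0.00365752 0.05065786 0.04627283] 54.99551578945275
```

View pics/s14.png

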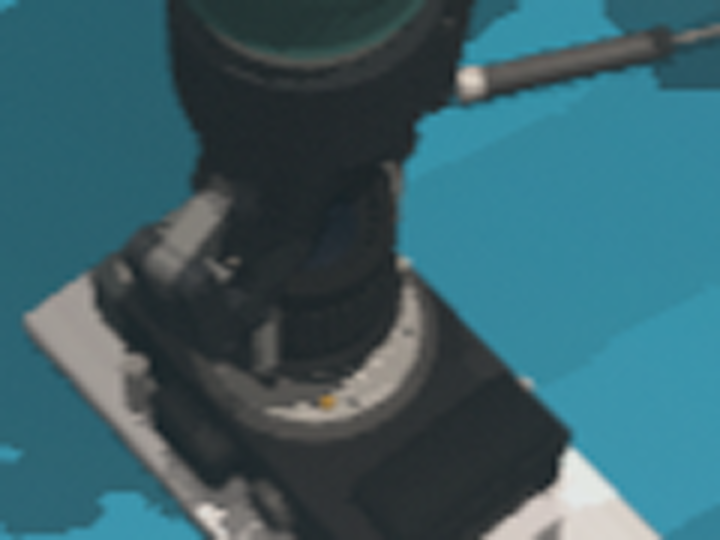

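View pics/w14.png

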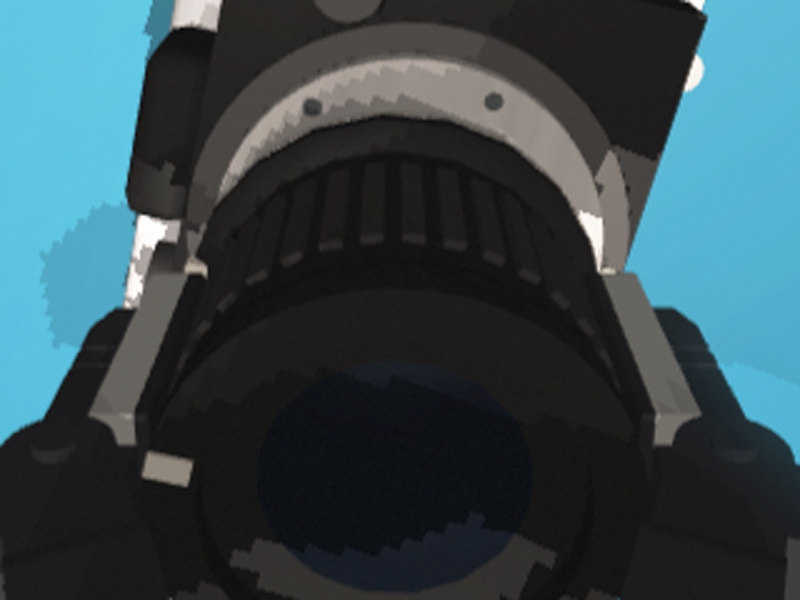

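Call:
drive_tool:
  commands: [-0.03, 0.14, 0.2, 0, 0, 0, 0.6, 0, 0, 0.3, 0, 0, 0, 0.6, 0, 0, 0.2, 0, 0, 0, 0.6, 0, 0, 0, 0, 0, 0, 0.6]

```text
time: 15.15
eef_pos: [570.9, 58.1, 83.1]
tool_rot: [179.9, 0.0, -67.2]
ft_force: [0.6, 0.3, -2.3]
grip_width: 54.9
```

Call:
drive_tool:
  commands: [0, 0, 0.2, 0, 0, 0, 0.6, 0, 0, 0.2, 0, 0, 0, 0.6]

```text
time: 15.32
eef_pos: [571.6, 58.1, 79.7]
tool_rot: [-180.0, -0.0, -67.2]
ft_force: [0.5, -0.8, -1.7]
grip_width: 55.0
```

Call:
drive_tool:
  commands: [0, 0, 0.2, 0, 0, 0, 0.6, 0, 0, 0, 0, 0, 0, 0.6]

```text
time: 15.48
eef_pos: [571.1, 58.1, 77.2]
tool_rot: [179.9, 0.0, -67.2]
ft_force: [0.4, 0.2, -2.9]
grip_width: 55.0
```

Call:
drive_tool:
  commands: [0, 0, 0.2, 0, 0, 0, 0.6, 0, 0, 0, 0, 0, 0, 0.6]

```text
time: 15.65
eef_pos: [571.3, 58.1, 75.5]
tool_rot: [180.0, 0.0, -67.2]
ft_force: [-0.4, 0.2, -2.4]
grip_width: 54.9
```

Call:
drive_tool:
  commands: [0, 0, 0.2, 0, 0, 0, 0.6, 0, 0, 0, 0, 0, 0, 0.6]

```text
time: 15.82
eef_pos: [571.3, 58.1, 73.5]
tool_rot: [180.0, 0.0, -67.2]
ft_force: [0.6, 0.4, -2.1]
grip_width: 54.9
```

Run:
```python
from h import *
c=cap('wrist');s=readout.sense();print(s['eef_pos'],s['tool_rot'],s['time'],s['ft_force'],s['wrist_torque'],s['grip_width'])
t=cap('scene');crop(t,270,210,120,90,6,'s15.png')
```

```text
[571.36128363  58.10835128  73.61080383] [ 1.79979987e+02  7.38193986e-03 -6.72284423e+01] 15.8667 [ 0.85541867 -0.01908899 -2.07609745] [-0.00721397 -0.01612542 -0.02330319] 55.10823920761662
```

View pics/s15.png

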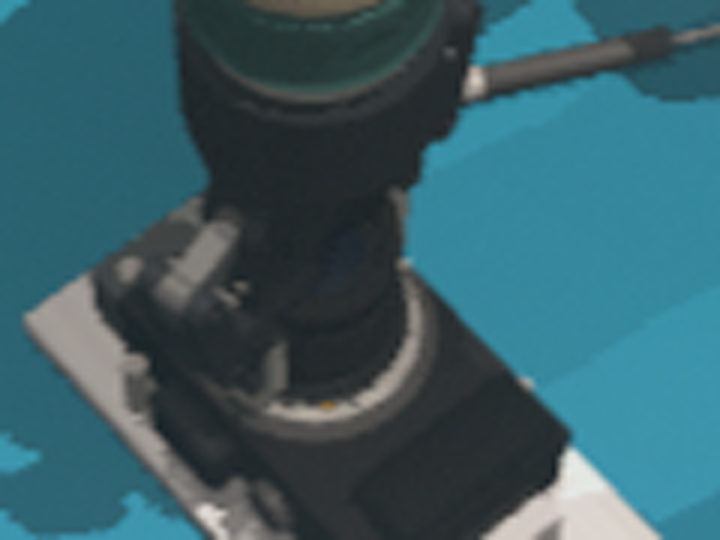

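Call:
drive_tool:
  commands: [0, 0, 0.2, 0, 0, 0, 0.6, 0, 0, 0, 0, 0, 0, 0.6]

```text
time: 16.08
eef_pos: [571.8, 58.1, 71.8]
tool_rot: [-180.0, -0.0, -67.2]
ft_force: [0.2, -0.5, -0.2]
grip_width: 54.6
```

Call:
drive_tool:
  commands: [0, 0, 0.1, 0, 0, 0, 0.6, 0, 0, 0, 0, 0, 0, 0.6]

```text
time: 16.25
eef_pos: [571.8, 58.1, 71.0]
tool_rot: [-180.0, -0.0, -67.2]
ft_force: [0.2, -0.3, 0.2]
grip_width: 55.0
```

Call:
drive_tool:
  commands: [0, 0, 0.1, 0, 0, 0, 0.6, 0, 0, 0, 0, 0, 0, 0.6]

```text
time: 16.42
eef_pos: [571.8, 58.1, 70.0]
tool_rot: [-180.0, -0.0, -67.2]
ft_force: [0.4, -0.9, 1.4]
grip_width: 55.1
```

Call:
drive_tool:
  commands: [0, 0, 0.08, 0, 0, 0, 0.6, 0, 0, 0, 0, 0, 0, 0.6]

```text
time: 16.58
eef_pos: [571.9, 58.1, 69.4]
tool_rot: [-180.0, -0.0, -67.2]
ft_force: [-0.2, -0.5, 1.6]
grip_width: 54.9
```

Call:
drive_tool:
  commands: [0, 0, 0.05, 0, 0, 0, 0.6, 0, 0, 0, 0, 0, 0, 0.6]

```text
time: 16.75
eef_pos: [571.9, 58.1, 69.4]
tool_rot: [-180.0, -0.0, -67.2]
ft_force: [-2.2, -0.4, 5.5]
grip_width: 54.8
```

Call:
drive_tool:
  commands: [0, 0, 0.02, 0, 0, 0.06, 0.6, 0, 0, 0, 0, 0, 0.08, 0.6, 0, 0, 0, 0, 0, 0.08, 0.6]

```text
time: 17.0
eef_pos: [572.4, 57.9, 69.4]
tool_rot: [-179.9, -0.0, -80.0]
ft_force: [-0.8, -0.8, 5.4]
grip_width: 55.2
```

Run:
```python
from h import *
s=readout.sense();print(s['eef_pos'],s['tool_rot'],s['time'],s['ft_force'],s['wrist_torque'])
```

```text
[572.35394071  57.89740843  69.42386785] [-1.79909701e+02 -4.74691102e-02 -8.00394461e+01] 17.0 [-0.81343114 -0.79302456  5.35637619] [-0.05373547  0.28484439  0.11150572]
```

Call:
drive_tool:
  commands: [0, 0, 0, 0, 0, 0.1, 0.6, 0, 0, 0, 0, 0, 0.1, 0.6, 0, 0, 0, 0, 0, 0.1, 0.6, 0, 0, 0, 0, 0, 0.1, 0.6]

```text
time: 17.33
eef_pos: [572.0, 57.7, 69.4]
tool_rot: [-179.9, -0.0, -103.0]
ft_force: [-2.7, -1.1, 6.9]
grip_width: 54.8
```

Run:
```python
from h import *
s=readout.sense();print(s['eef_pos'],s['tool_rot'],s['time'],s['ft_force'],s['wrist_torque'])
c=cap('wrist');crop(c,160,200,320,240,2.5,'w16.png')
```

```text
[572.0416361   57.73918051  69.39664196] [-1.79930346e+02 -3.70230553e-02 -1.03022133e+02] 17.3333 [-2.71874388 -1.07874861  6.93353716] [-0.17790861  0.48174031  0.08733748]
```

View pics/w16.png

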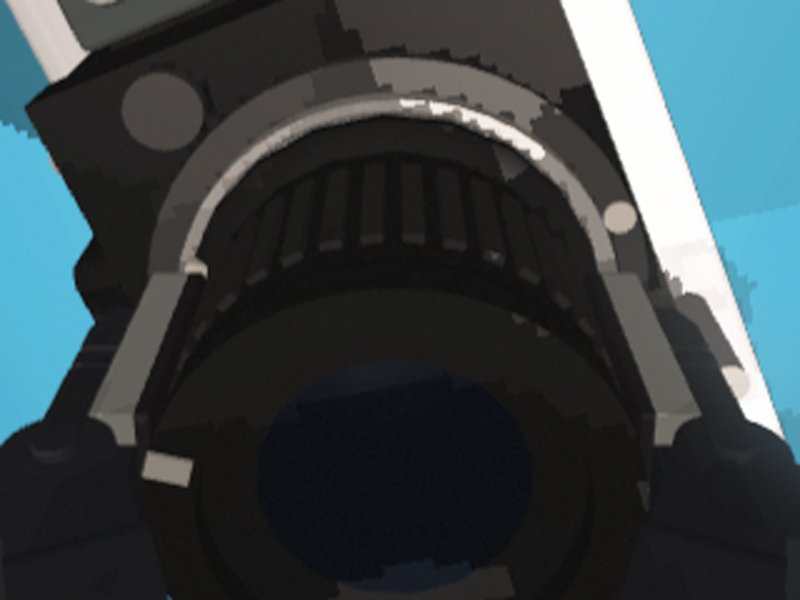

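Call:
drive_tool:
  commands: [0, 0, 0, 0, 0, 0.1, 0.6, 0, 0, 0, 0, 0, 0.1, 0.6, 0, 0, 0, 0, 0, 0.1, 0.6, 0, 0, 0, 0, 0, 0.1, 0.6, 0, 0, 0, 0, 0, 0.1, 0.6]

```text
time: 17.8
eef_pos: [571.6, 57.8, 69.4]
tool_rot: [-180.0, -0.0, -131.7]
ft_force: [-1.9, -0.9, 7.2]
grip_width: 54.6
```

Run:
```python
from h import *
s=readout.sense();print(s['eef_pos'],s['tool_rot'],s['time'],s['ft_force'],s['wrist_torque'])
```

```text
[571.59981001  57.75229249  69.37704327] [-1.79957459e+02 -2.86774798e-02 -1.31666996e+02] 17.8 [-1.89436321 -0.88241776  7.20413109] [-0.04449803  0.62094145  0.16621034]
```

Call:
drive_tool:
  commands: [0, 0, 0, 0, 0, 0.06, 0.6, 0, 0, 0, 0, 0, 0.06, 0.6]

```text
time: 17.97
eef_pos: [571.4, 57.8, 69.4]
tool_rot: [-180.0, -0.0, -138.4]
ft_force: [-3.4, -1.3, 7.6]
grip_width: 54.7
```

Run:
```python
from h import *
s=readout.sense();print(s['eef_pos'],s['tool_rot'],s['time'],s['ft_force'],s['wrist_torque'])
```

```text
[571.38661261  57.8251033   69.35126   ] [-1.79980461e+02 -3.26785688e-02 -1.38432991e+02] 17.9667 [-3.37348342 -1.2799998   7.58836311] [-0.0439931   0.72390044  0.1552449 ]
```

Call:
drive_tool:
  commands: [0, 0, 0, 0, 0, 0.05, 0.6, 0, 0, 0, 0, 0, 0.05, 0.6]

```text
time: 18.13
eef_pos: [571.4, 58.0, 69.4]
tool_rot: [-180.0, -0.0, -144.1]
ft_force: [-3.2, -1.5, 6.8]
grip_width: 54.7
```

Run:
```python
from h import *
s=readout.sense();print(s['eef_pos'],s['tool_rot'],s['time'],s['ft_force'],s['wrist_torque'])
```

```text
[571.42842     57.95911221  69.37124388] [-1.79986048e+02 -1.47001466e-02 -1.44129537e+02] 18.1333 [-3.16994988 -1.490231    6.81223683] [-0.013636    0.6305675   0.14137738]
```

Call:
drive_tool:
  commands: [0, 0, 0, 0, 0, 0.04, 0.6, 0, 0, 0, 0, 0, 0.02, 0.6]

```text
time: 18.3
eef_pos: [571.8, 57.9, 69.4]
tool_rot: [-180.0, 0.0, -147.5]
ft_force: [-1.0, -1.6, 6.1]
grip_width: 54.9
```

Run:
```python
from h import *
s=readout.sense();print(s['eef_pos'],s['tool_rot'],s['time'],s['ft_force'],s['wrist_torque'])
```

```text
[571.82544091  57.8728386   69.39568764] [-1.79950593e+02  2.11571071e-02 -1.47514316e+02] 18.3 [-0.96471579 -1.63767792  6.13340214] [-0.05333061  0.44981636  0.19634586]
```

Call:
drive_tool:
  commands: [0, 0, 0, 0, 0, 0.03, 0.6, 0, 0, 0, 0, 0, 0, 0.6]

```text
time: 18.47
eef_pos: [572.4, 57.9, 69.4]
tool_rot: [-179.9, 0.1, -149.2]
ft_force: [-0.0, -0.1, 4.6]
grip_width: 54.8
```

Run:
```python
from h import *
s=readout.sense();print(s['eef_pos'],s['tool_rot'],s['time'],s['ft_force'],s['wrist_torque'])
c=cap('wrist');crop(c,160,200,320,240,2.5,'w17.png')
```

```text
[572.38725136  57.91340554  69.40518384] [-1.79927611e+02  7.67506189e-02 -1.49196352e+02] 18.4667 [-0.04310131 -0.08756169  4.59276226] [0.03453575 0.28407807 0.07079757]
```

View pics/w17.png

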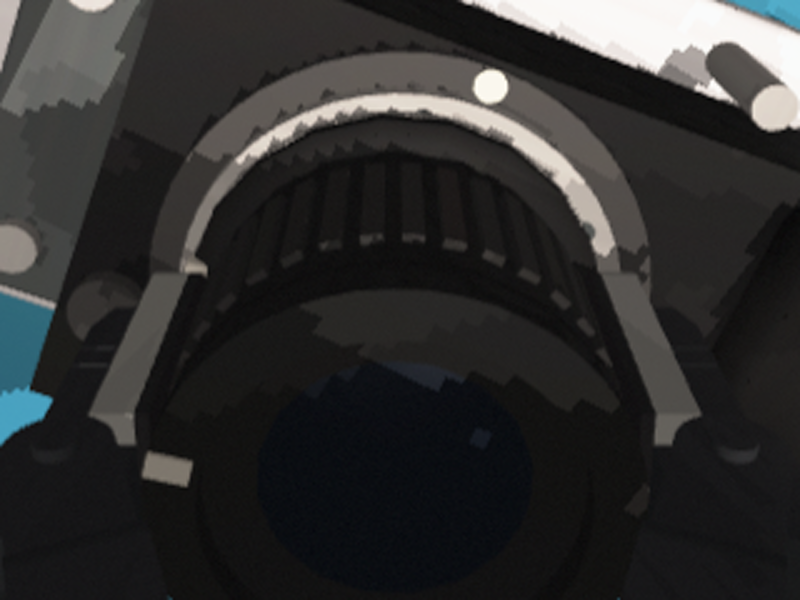

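Call:
drive_tool:
  commands: [0, 0, 0.01, 0, 0, 0.04, 0.6, 0, 0, 0, 0, 0, 0, 0.6]

```text
time: 18.68
eef_pos: [572.3, 58.0, 69.4]
tool_rot: [-179.9, 0.1, -151.4]
ft_force: [-1.3, -1.0, 6.7]
grip_width: 55.1
```

Run:
```python
from h import *
s=readout.sense();print(s['eef_pos'],s['tool_rot'],s['time'],s['ft_force'],s['wrist_torque'])
```

```text
[572.32694437  57.96838805  69.4124426 ] [-1.79921968e+02  6.70059956e-02 -1.51351705e+02] 18.6833 [-1.30715407 -1.04822373  6.68002918] [-0.1403384   0.31140585  0.6958037 ]
```

Call:
drive_tool:
  commands: [0, 0, 0, 0, 0, 0.03, 0.6, 0, 0, 0, 0, 0, 0, 0.6]

```text
time: 18.85
eef_pos: [572.3, 58.0, 69.4]
tool_rot: [-179.9, 0.1, -152.9]
ft_force: [-0.8, -1.5, 5.9]
grip_width: 54.7
```

Run:
```python
from h import *
s=readout.sense();print(s['eef_pos'],s['tool_rot'],s['time'],s['ft_force'],s['wrist_torque'])
```

```text
[572.25020872  57.99646052  69.41242297] [-1.79905324e+02  5.48626639e-02 -1.52880315e+02] 18.85 [-0.84880026 -1.47485552  5.89214852] [-0.13103691  0.31139319  1.50057733]
```

Call:
drive_tool:
  commands: [0, 0, 0, 0, 0, -0.04, 0.6, 0, 0, 0, 0, 0, -0.03, 0.6, 0, 0, 0, 0, 0, 0, 0.6]

```text
time: 19.1
eef_pos: [572.5, 58.3, 69.4]
tool_rot: [-180.0, 0.1, -149.1]
ft_force: [-0.1, 0.3, 5.6]
grip_width: 54.5
```

Run:
```python
from h import *
s=readout.sense();print(s['eef_pos'],s['tool_rot'],s['time'],s['ft_force'],s['wrist_torque'])
```

```text
[572.49764705  58.30611673  69.37699886] [-1.79966693e+02  1.13150675e-01 -1.49077995e+02] 19.1 [-0.0947365   0.29051072  5.6268703 ] [0.22885462 0.26116165 0.11340632]
```

Call:
drive_tool:
  commands: [0, 0, 0, 0, 0, -0.02, 0.6, 0, 0, 0, 0, 0, 0, 0.6]

```text
time: 19.27
eef_pos: [572.6, 58.5, 69.4]
tool_rot: [-180.0, 0.1, -148.0]
ft_force: [-0.2, 0.4, 5.6]
grip_width: 54.9
```

Run:
```python
from h import *
s=readout.sense();print(s['eef_pos'],s['tool_rot'],s['time'],s['ft_force'],s['wrist_torque'])
```

```text
[572.58917169  58.51038394  69.37630374] [-1.79981319e+02  1.34996598e-01 -1.47968697e+02] 19.2667 [-0.16574152  0.3722546   5.62202119] [0.26393731 0.21452576 0.04854733]
```

Call:
drive_tool:
  commands: [0, 0, 0, 0, 0, -0.03, 0.6, 0, 0, 0, 0, 0, 0, 0.6]

```text
time: 19.43
eef_pos: [572.7, 58.6, 69.4]
tool_rot: [-180.0, 0.1, -146.2]
ft_force: [-0.2, 1.5, 5.1]
grip_width: 54.8
```

Run:
```python
from h import *
s=readout.sense();print(s['eef_pos'],s['tool_rot'],s['time'],s['ft_force'],s['wrist_torque'])
```

```text
[572.65284683  58.63733691  69.39957523] [-1.79985245e+02  1.49578275e-01 -1.46229276e+02] 19.4333 [-0.24979881  1.49743093  5.10501638] [0.30650459 0.19378094 0.02416626]
```

Call:
drive_tool:
  commands: [0, 0, 0, 0, 0, -0.03, 0.6, 0, 0, 0, 0, 0, 0, 0.6]

```text
time: 19.6
eef_pos: [572.7, 58.7, 69.4]
tool_rot: [-180.0, 0.2, -144.5]
ft_force: [-0.7, 1.5, 4.8]
grip_width: 54.8
```

Run:
```python
from h import *
s=readout.sense();print(s['eef_pos'],s['tool_rot'],s['time'],s['ft_force'],s['wrist_torque'])
```

```text
[572.65384454  58.72717689  69.3794175 ] [-1.79989353e+02  1.54719434e-01 -1.44506232e+02] 19.6 [-0.73179955  1.52701881  4.78627273] [0.32461094 0.26618723 0.00756802]
```

Call:
drive_tool:
  commands: [0, 0, 0, 0, 0, -0.03, 0.6, 0, 0, 0, 0, 0, 0, 0.6]

```text
time: 19.77
eef_pos: [572.7, 58.8, 69.4]
tool_rot: [-180.0, 0.2, -142.8]
ft_force: [0.1, 1.8, 5.6]
grip_width: 54.7
```

Run:
```python
from h import *
s=readout.sense();print(s['eef_pos'],s['tool_rot'],s['time'],s['ft_force'],s['wrist_torque'])
c=cap('wrist');crop(c,160,200,320,240,2.5,'w18.png')
```

```text
[572.667392    58.77728819  69.42213062] [-1.79987350e+02  1.59702577e-01 -1.42787388e+02] 19.7667 [0.13231846 1.75160862 5.6311479 ] [ 0.370296    0.22255592 -0.03120027]
```

View pics/w18.png

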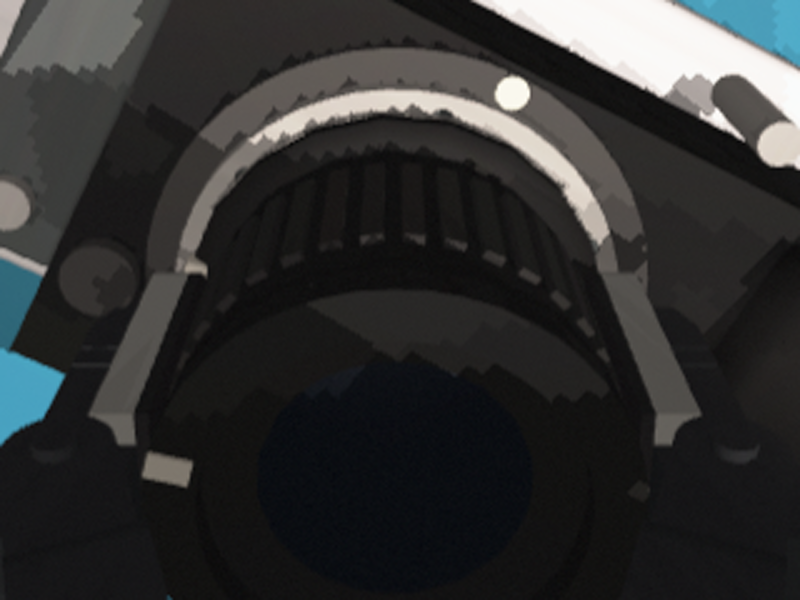

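Call:
drive_tool:
  commands: [0, 0, 0, 0, 0, -0.03, 0.6, 0, 0, 0, 0, 0, 0, 0.6]

```text
time: 19.98
eef_pos: [572.9, 58.7, 69.4]
tool_rot: [-180.0, 0.2, -141.1]
ft_force: [1.1, 1.3, 5.4]
grip_width: 54.7
```

Run:
```python
from h import *
s=readout.sense();print(s['eef_pos'],s['tool_rot'],s['time'],s['ft_force'],s['wrist_torque'])
```

```text
[572.87070847  58.6594926   69.40029467] [-1.79956690e+02  1.67196581e-01 -1.41098175e+02] 19.9833 [1.05710735 1.28722228 5.39820171] [ 0.36856622  0.11615445 -0.00661337]
```

Call:
drive_tool:
  commands: [0, 0, 0, 0, 0, -0.04, 0.6, 0, 0, 0, 0, 0, 0, 0.6]

```text
time: 20.15
eef_pos: [573.6, 58.3, 69.5]
tool_rot: [-179.9, 0.2, -138.8]
ft_force: [2.0, 1.5, 5.2]
grip_width: 54.8
```

Run:
```python
from h import *
s=readout.sense();print(s['eef_pos'],s['tool_rot'],s['time'],s['ft_force'],s['wrist_torque'])
c=cap('wrist');cv2.imwrite('pics/w19.png',c['color']);crop(c,160,200,320,240,2.5,'w19.png')
t=cap('scene');crop(t,270,210,120,90,6,'s19.png')
```

```text
[573.61581711  58.29044893  69.45242945] [-179.86239612    0.19882827 -138.83876656] 20.15 [1.96169193 1.51752049 5.15737836] [ 0.22404211 -0.34609464 -0.0242084 ]
```

View pics/w19.png

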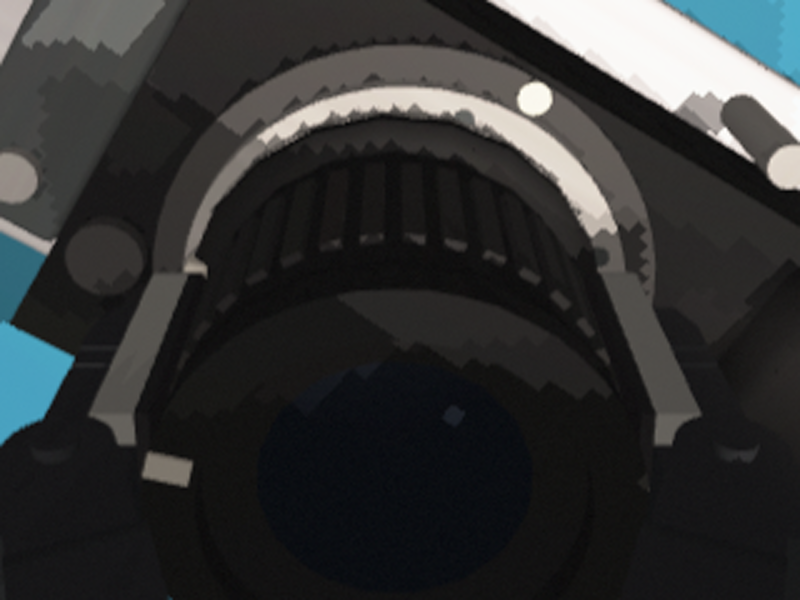

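View pics/s19.png

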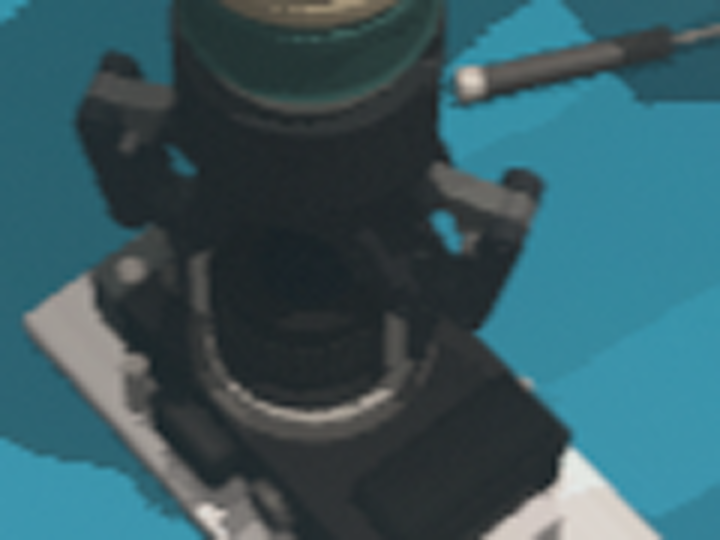

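Call:
drive_tool:
  commands: [0, 0, 0, 0, 0, -0.03, 0.6, 0, 0, 0, 0, 0, 0, 0.6]

```text
time: 20.42
eef_pos: [573.8, 58.2, 69.4]
tool_rot: [-179.9, 0.2, -137.2]
ft_force: [3.1, 1.7, 4.7]
grip_width: 55.2
```

Run:
```python
from h import *
s=readout.sense();print(s['eef_pos'],s['tool_rot'],s['time'],s['ft_force'],s['wrist_torque'])
```

```text
[573.77150069  58.20590345  69.44331994] [-179.8508986     0.20417302 -137.2102944 ] 20.4167 [3.06808389 1.74398303 4.70767755] [ 0.2280439  -0.47575402 -0.30298546]
```

The counter-clockwise test now meets resistance: −0.30 N m, with the lens pivoting on the pin side. So the pin has engaged. I'll turn back to mid-play and release.

Call:
drive_tool:
  commands: [0, 0, 0, 0, 0, 0.08, 0.6, 0, 0, 0, 0, 0, 0.08, 0.6, 0, 0, 0, 0, 0, 0.03, 0.6, 0, 0, -0.05, 0, 0, 0, 0.6, 0, 0, 0, 0, 0, 0, 0.6]

```text
time: 20.83
eef_pos: [572.2, 57.5, 69.4]
tool_rot: [-179.9, 0.0, -148.1]
ft_force: [0.6, -1.7, 6.2]
grip_width: 55.1
```

Run:
```python
from h import *
s=readout.sense();print(s['eef_pos'],s['tool_rot'],s['time'],s['ft_force'],s['wrist_torque'])
```

```text
[572.21752692  57.51237278  69.42041526] [-1.79895527e+02  3.03049998e-02 -1.48069506e+02] 20.8333 [ 0.60101323 -1.65896164  6.19488445] [-0.2400562  -0.03519617  0.02017409]
```

Call:
drive_tool:
  commands: [0, 0, 0, 0, 0, 0, 0.3, 0, 0, 0, 0, 0, 0, 0.0, 0, 0, 0, 0, 0, 0, 0.0, 0, 0, 0, 0, 0, 0, 0.0, 0, 0, 0, 0, 0, 0, 0.0]

```text
time: 21.25
eef_pos: [570.7, 58.2, 68.0]
tool_rot: [180.0, -0.1, -148.0]
ft_force: [-0.5, -0.4, -0.8]
grip_width: 85.5
```

Call:
drive_tool:
  commands: [0, 0, -2, 0, 0, 0, 0, 0, 0, -3, 0, 0, 0, 0, 0, 0, -4, 0, 0, 0, 0, 0, 0, -4, 0, 0, 0, 0, 0, 0, 0, 0, 0, 0, 0]

```text
time: 21.67
eef_pos: [577.0, 58.1, 207.7]
tool_rot: [-179.5, 0.7, -148.0]
ft_force: [2.1, 0.5, 1.8]
grip_width: 85.8
```

Run:
```python
from h import *
s=readout.sense();print(s['eef_pos'],s['tool_rot'],s['time'],s['ft_force'])
c=cap('wrist');cv2.imwrite('pics/w20.png',c['color'])
t=cap('scene');crop(t,250,200,160,120,5,'s20.png')
```

```text
[577.00909073  58.14109961 207.65286597] [-179.54030893    0.71927977 -148.00904818] 21.6667 [2.07784857 0.52011674 1.81539447]
```

View pics/w20.png

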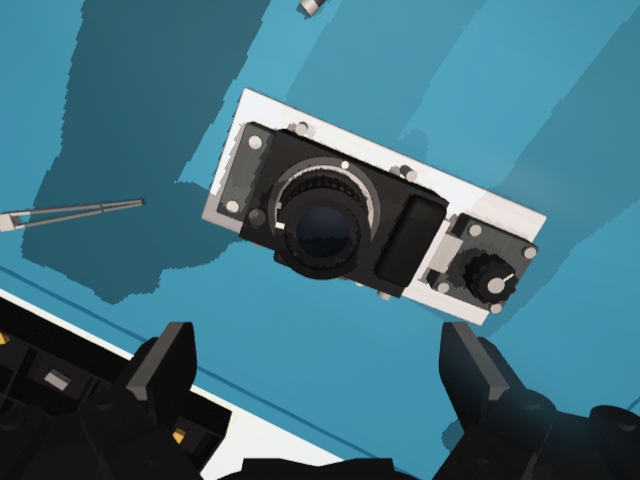

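View pics/s20.png

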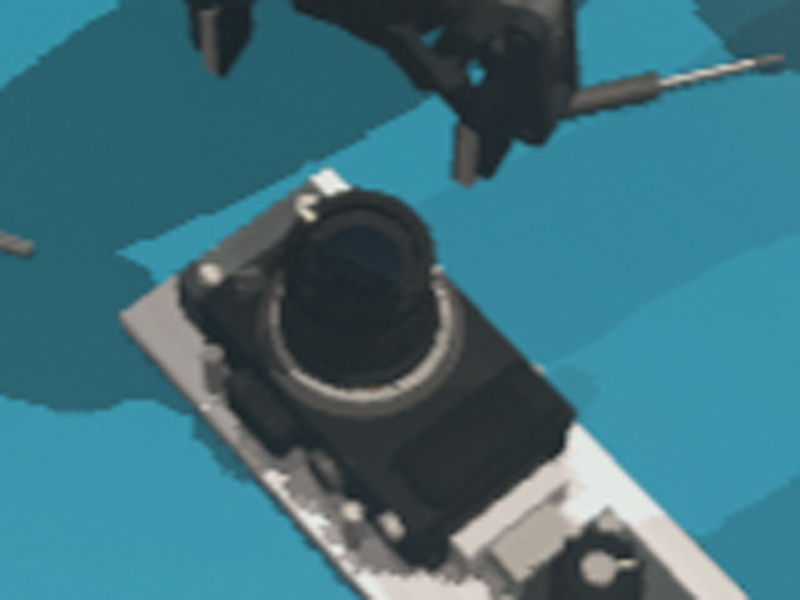

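Call:
drive_tool:
  commands: [0, 0, 0, 0, 0, 0, 0, 0, 0, 0, 0, 0, 0, 0, 0, 0, 0, 0, 0, 0, 0]

```text
time: 22.02
eef_pos: [570.0, 58.1, 196.6]
tool_rot: [179.9, -0.2, -148.0]
ft_force: [-0.0, 0.1, 0.3]
grip_width: 85.4
```

Run:
```python
from h import *
s=readout.sense();print(s['eef_pos'],s['tool_rot'],s['time'])
t=cap('scene');crop(t,290,235,60,45,12,'s21.png');cv2.imwrite('pics/top21.png',cap('top')['color'])
```

```text
[570.00862396  58.12751056 196.60081857] [ 179.87719733   -0.19309174 -148.01476243] 22.0167
```

View pics/s21.png

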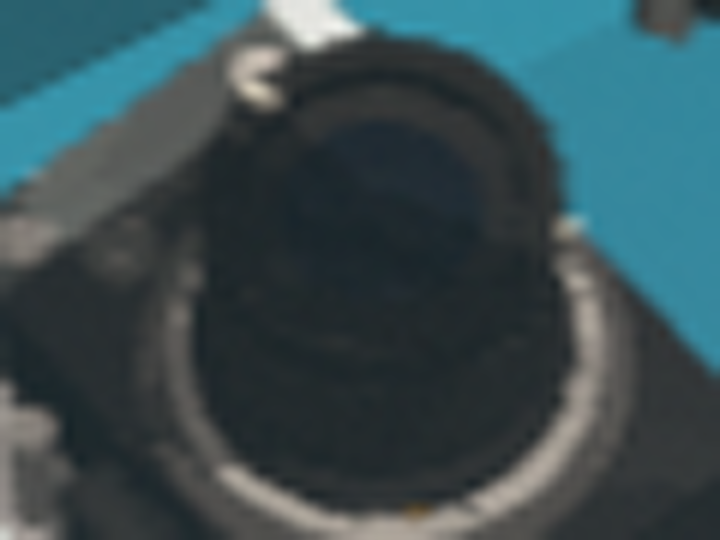

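View pics/top21.png

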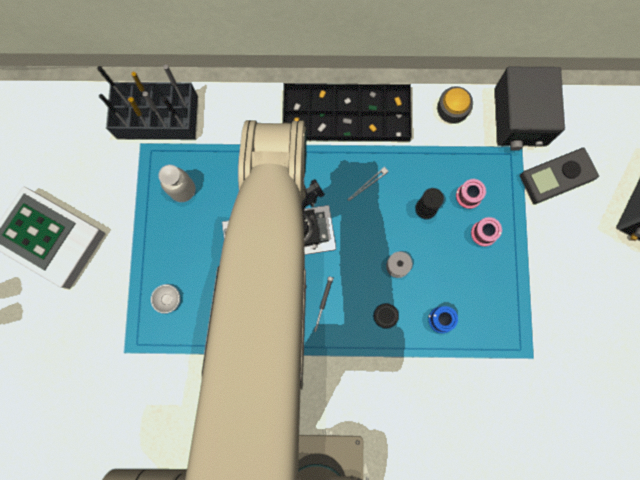

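The brass pin shows at the flange edge, at (418,510) in the crop. The lens sits flush, and the bystanders are at the same pixels as in the first picture.

```bash
python3 -c "
from station import hand_in
print(hand_in())"
```

```text
the job is handed in; nothing more can be done
None
```

The camera is clamped and the short wide lens is fitted and, by the checks below, locked. I handed the job in at about 22 s on the robot's clock.

- **Clamp:** I turned the knob about 57° clockwise: roughly 26° of slack until the torque jumped at the bite, then about 31° more. The white line kept its place between the fingers, so the grip did not slip.
- **Lens:** I picked up the short black lens and lowered it into the slots with half a turn of offset, which the task allows. It went down flush, and I turned it clockwise with about 7–9 N of downward force until the stop. The stop came after about 83° and showed as 1.5 N m of torque.
- **Lock check, not clear-cut:** Turning the lens back, it moved freely for about 9–11° before it met resistance (−0.30 N m). I expected about 6°. The lens also shifted sideways about the pin side, which fits the pin blocking it. I then turned it back clockwise to about 80° before releasing it.
- **Last pictures:** The lens sits flush with the brass pin visible at the flange edge, the gripper is clear of everything, and the other items are where they were. I could not read the pin's height directly.

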